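# Nest emptied parts trays in the cradle and clip the stack

### The job

Set the empty blue tray down in the stacking cradle inside its low fence, then nest the white tray fully home in it, then the yellow tray fully home in the white one. Finish by taking the green spring clip off its rail and clipping it upright over the rim of the yellow tray (any wall, clear of the corners), one jaw inside and one outside, pushed well down and let go so that it grips the wall. Leave the filled red tray and the other things on the bench where they are.

Things in the scene. Friction and masses are not known exactly. Their poses are not given: they have to be found in the camera images.
- tray_blue: Blue empty tray, 140 x 62 x 68 mm high, 110 g, walls 3 mm. Origin: centre of underside; x along its length, z up. Upright collar from 42 mm up to the rim (62 mm wide outside, 56 inside: grip it there across the width); below, a 4.5 mm shoulder and a taper to a 116 x 38 mm foot. Nested, the shoulder rests on the lower rim, origin 26 mm above the lower one's; 1.5 mm play
- tray_white: White empty tray, 140 x 62 x 68 mm high, 110 g, walls 3 mm. Origin: centre of underside; x along its length, z up. Upright collar from 42 mm up to the rim (62 mm wide outside, 56 inside: grip it there across the width); below, a 4.5 mm shoulder and a taper to a 116 x 38 mm foot. Nested, the shoulder rests on the lower rim, origin 26 mm above the lower one's; 1.5 mm play
- tray_yellow: Yellow empty tray, 140 x 62 x 68 mm high, 110 g, walls 3 mm. Origin: centre of underside; x along its length, z up. Upright collar from 42 mm up to the rim (62 mm wide outside, 56 inside: grip it there across the width); below, a 4.5 mm shoulder and a taper to a 116 x 38 mm foot. Nested, the shoulder rests on the lower rim, origin 26 mm above the lower one's; 1.5 mm play
- cradle: Fixed stacking cradle: aluminium plate 160 x 84 x 6 mm with a low dark fence (top 14 mm above the table, opening 124 x 46 mm: 4 mm play all round a tray's foot). Origin at the centre of the underside, x along its length; the tray lies along it, either way round.
- cradle_seat (a point): Centre of the cradle's plate, on its top face 6 mm above the table: where the blue tray's origin belongs.
- clip_rail: Fixed grey foot 130 x 60 x 12 mm carrying an upright aluminium fin along its x axis: 120 mm long, 3 mm thick, top edge 45 mm above the table. Origin at the centre of the underside. The clip starts clipped on the fin.
- clip: Lime green spring clip, upright, 78 mm high, 30 mm wide along x, 65 g. Origin: lower edge of the jaws, midway between; z up to the handles, y = squeeze direction. Body: its +y half, leaning when squeezed. Pin 34 mm up. Handles 47 mm apart outside at the top: pinch 64 mm up, from above; at the stop (10-15 N) parallel, 21 mm. Jaws 3 mm apart on fin or wall, open 14-20 mm. Starts 16 mm onto the fin.
- clip_arm (a joint): Hinge of the clip's other (-y) half: about 0 when it grips a 3 mm wall, -0.09 shut on nothing, 0.6 squeezed fully open (rad).
- clip_mouth (a point): Midway between the jaws, 9 mm above the clip's lower edge (moves with the +y half). On a tray it should end in the wall, about 7 mm below the rim when the clip is pushed 16 mm down; 5 mm or more over the rim is enough.
- tray_red: Red tray of the same shape filled with lens barrels: bystander, leave alone. Origin as for the other trays.
- case: Flat black and grey case 110 x 80 x 30 mm with a green label, bystander. Origin centre of underside.
- bottle: White bottle with blue cap, 56 mm diameter, 130 mm high, bystander. Origin centre of underside.
- jar: Small amber jar, 42 mm diameter, 45 mm high, bystander. Origin centre of underside.
- brush: Brush 170 mm long lying on the table, bystander. Origin under its middle.
- pen_cup: Red pen cup 68 mm diameter with pens, 150 mm high, bystander. Origin centre of underside.
Not all that is in view belongs to the job. There is more than one size of the cradle; the one meant has the size given above.

How it is judged:
By the outcome, as a careful person would: the job done as asked, in the order asked, and still so for the second after the job is handed in, with the robot touching nothing.
It also fails if it takes over 72 s, if anything falls off the work surface, if the arm or the gripper's body presses on something with over 40 N, if the wrist force passes 120 N, or if a joint passes its speed limit or range.

### The arm

A 6-joint arm with a two-finger parallel gripper is mounted at the origin on the work surface. World frame = base frame: x ahead of the robot, y to its left, z up, the work surface at z = 0. Lengths are in m, angles in degrees, forces in N, time in s.
With the tool pointing down it reaches from about 0.35 to 0.875 m from the base axis. Payload 4.2 kg.
Tool frame: the origin (TCP) lies on the front face of the gripper's body, between the roots of the fingers; the fingertips stand 70 mm ahead of it and the grasp point (between the pads) lies 51 mm ahead of it; x points along the fingers, y is the direction in which the jaws open and shut, and the axes are right-handed (so a half turn about x gives the same grasp; the last joint's range is limited). The gripper opens to 87 mm and grips with 3 to 60 N. Pads are 19 mm wide; open, the fingers measure 117 mm over their backs; the gripper's body (75 mm by 190 mm) begins 51 mm behind the grasp point.
Start: joints at [-56.459, 22.042, 0.453, 0, -68.411, -14.817], TCP at [0.201, -0.592, 0.292] pointing down, gripper open.
Joint ranges: [-179.83, 179.83], [-69.29, 118.12], [-61.27, 80.66], [-181.25, 117.63], [-171.15, -9.14], [-177.46, 177.46]. Speed limits (degrees/s): [159.86, 159.86, 180, 180, 180, 180].

### API

Orientations are given as a 3x3 rotation matrix whose columns are the frame's x, y, z axes.
In Python, from station import r, viewer, spotter gives the robot as it stands.
- The arm moves only by the tool move_arm, never from a script. Its argument "series" is a list that holds one entry, the list of rows, each a list of 7 numbers: the turn, a rotation vector about the world's x, y, z scaled (see below), then the shift along the world's x, y, z scaled (see below), then the opening, from 0 (shut) to 1 (fully open). A call has 1 to 20 rows; each row shifts and turns the pose as measured when the row begins; what a row does not reach is not made up. The controller multiplies each number of a shift by 60 mm and each number of a turn by 8 degrees. A row lasts 1/8 s, in which the tool goes at most 62.5 mm and 10.7 degrees, less where a joint would pass 70% of its speed; a pose out of reach is approached as far as the arm can. A call with a number of a shift or a turn outside -1 to 1 is refused whole. A call with a gripper value outside its range is refused whole. The fingers move at their own pace and stop on an object; the grip force is fixed at half the most. Time passes only in rows, so rows that do not move let the fingers close. It gives the time, the measured TCP pose, the force and the opening at its end, in the units of the state.
- r.sense(): the state, without advancing time (a new reading comes with each control period).
- viewer.capture(name): name is "scene" or "top" or "wrist"; returns (picture, depth): 384x512x3 uint8, red, green, blue; 384x512 float32, m along the optical axis (not along the pixel's ray), 0 where there is no reading.
- viewer.camera_params(name): a dict with "mtx" (3x3 intrinsics, pixels), "pose" (4x4, takes a point from camera to world coordinates). Camera axes: x right, y down, z forward; pixel columns grow to the right and rows downward; lengths in m; the calibration is good to about 2 mm. A picture is of the moment at which its call begins: read the wrist's pose just before it. camera_params takes no time and is no camera call; for the wrist camera it gives the pose at the moment of the call.
- r.finish_job(): hands the job in, once; it reports no verdict.
Trained networks look in the newest picture that a camera, given by its name, has taken for a name from the list of things; names that differ only in an ending like _2 or _b are one class to them, and where a whole thing is asked for, a point or a joint stands for the part that bears it (a point fixed in the world has none). Each returns a list of dicts, best first, with "conf" (0 to 1); they miss things now and then, are a little off and sometimes report something else, mostly with a low value. They report only what shows in the picture. A call takes as long as a camera call. They do not tell look-alikes from the thing itself.
- spotter.find_in(camera, name): "centre" ([column, row] in pixels, amid what is visible of it).
- spotter.trace(camera, name): "mask" (384x512 bool, what is visible of it) and "centre" ([column, row] in pixels, amid what is visible of it).
The state is a dict: "time_s": time; "joints": joint angles; "joint_velocities": joint speeds; "effort": joint torques, N m; "tcp_pos": TCP position; "ee_rot": TCP orientation; "wrist_force": force on the tool from outside, world axes, zero at the start; "moment": the same for the moment, N m; "gripper_width": opening from 0.0 (shut) to 1.0 (fully open).
Only numpy, scipy, OpenCV 4.12 (cv2) and the standard library are available. Lean on these libraries where they do the work, as an engineer would, in place of code of your own. Each camera call takes 0.05 s, during which the arm holds its last target.

## Working session

There is one attempt and no reset: what is moved stays moved. The work goes in short steps, Python scripts to look and compute and a tool call to move; the robot and the scene stay as the last step left them, time stands still between calls to the robot, and variables do not carry over. Pictures are saved under pics/ and viewed, and the job is handed in when it is done.

Besides the shell and the picture viewer there is one more tool, called as name(argument=value, ...), one argument or row to a line, values as JSON. move_arm: Moves the arm, as the interface text tells. Its arguments: {"type":"object","properties":{"series":{"type":"array","items":{"type":"array","items":{"type":"array","items":{"type":"number","minimum":-1,"maximum":1}}}}},"required":["series"]}

```bash
ls; mkdir -p pics; python3 - <<'E'
from station import r, viewer, spotter
import cv2,numpy as np
print(r.sense())
for c in ["scene","top"]:
    p,d=viewer.capture(c); cv2.imwrite(f"pics/{c}0.png",cv2.resize(p[:,:,::-1],(800,600),interpolation=cv2.INTER_CUBIC)); np.save(f"{c}0d.npy",d);np.save(f"{c}0p.npy",p)
    k=viewer.camera_params(c);print(c,k["mtx"].round(1).tolist(),k["pose"].round(3).tolist())
E
```

```text
pics
{'time_s': 0.0, 'joints': array([-5.64601260e+01,  2.20910152e+01,  3.77869487e-01, -2.95721085e-02,
       -6.84096616e+01, -1.48152226e+01]), 'joint_velocities': array([-0.01665671, -0.02186332, -0.11987134, -0.072081  ,  0.00355393,
       -0.03168623]), 'effort': array([-1.26738973e-04, -3.90657306e+01,  1.87412131e+01,  4.21978757e+00,
        1.11231304e-02, -1.85868294e-04]), 'tcp_pos': array([ 0.20050076, -0.59148213,  0.29114219]), 'ee_rot': array([[-7.84221633e-04, -3.20839275e-01,  9.47133330e-01],
       [ 2.05164313e-03,  9.47131111e-01,  3.20840223e-01],
       [-9.99997588e-01,  2.19478943e-03, -8.45130117e-05]]), 'wrist_force': array([-0.29414842,  0.57644379, -0.22024214]), 'moment': array([ 0.00158227,  0.02211745, -0.0067049 ]), 'gripper_width': 1.0009475374230081}
scene [[423.6, 0.0, 250.8], [0.0, 423.6, 191.5], [0.0, 0.0, 1.0]] [[0.827, 0.397, -0.398, 1.036], [0.562, -0.561, 0.608, -0.839], [0.018, -0.726, -0.687, 0.997], [0.0, 0.0, 0.0, 1.0]]
top [[402.5, 0.0, 258.2], [0.0, 402.5, 193.8], [0.0, 0.0, 1.0]] [[-0.021, -0.984, 0.176, 0.259], [-1.0, 0.021, -0.002, -0.028], [-0.002, -0.176, -0.984, 1.487], [0.0, 0.0, 0.0, 1.0]]
```

View pics/scene0.png

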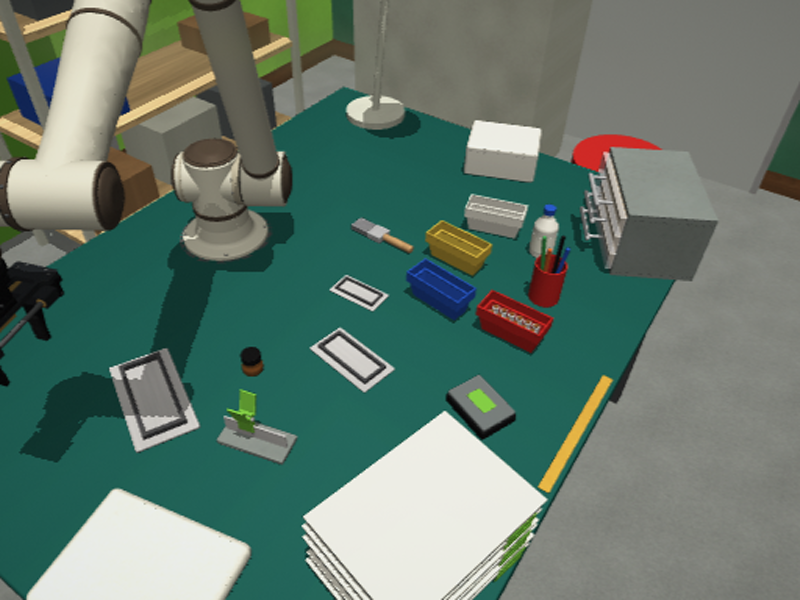

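View pics/top0.png

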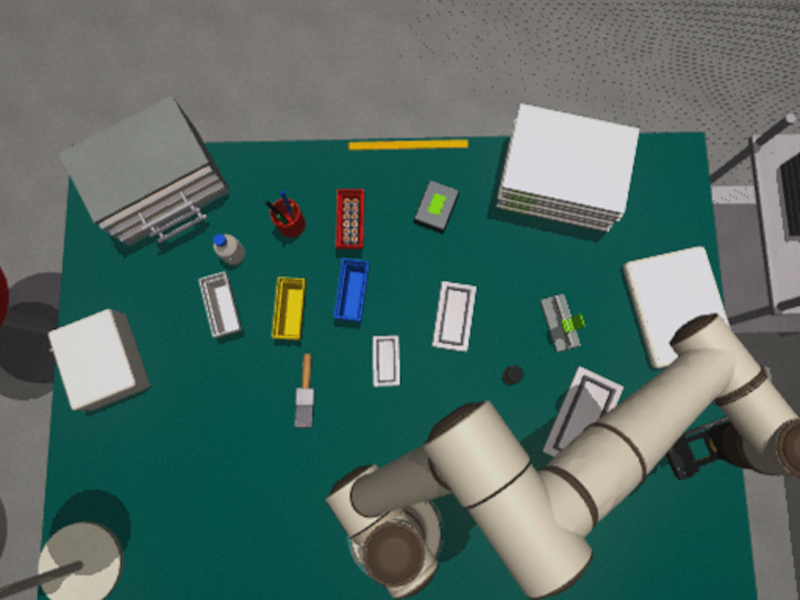

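Candidates for the cradle, in the top picture at 800x600: small (386,361), middle (455,315), large (585,410). I'll measure them, and the trays and clip as well.

```bash
cat > h.py <<'E'
from station import r, viewer, spotter
import cv2,numpy as np
def cloud(d,c,k=None):
    k=k or viewer.camera_params(c);K=k["mtx"];T=k["pose"]
    v,u=np.mgrid[:d.shape[0],:d.shape[1]]
    P=np.stack([(u-K[0,2])*d/K[0,0],(v-K[1,2])*d/K[1,1],d],-1)
    W=P@T[:3,:3].T+T[:3,3]; W[d<=0]=np.nan
    return W
def ray(uv,c,z,k=None):
    k=k or viewer.camera_params(c);K=k["mtx"];T=k["pose"]
    d=T[:3,:3]@np.array([(uv[0]-K[0,2])/K[0,0],(uv[1]-K[1,2])/K[1,1],1]);o=T[:3,3]
    return o+d*(z-o[2])/d[2]
def rect(P):
    (c,s,a)=cv2.minAreaRect((P[:,:2]*1000).astype(np.float32))
    if s[0]<s[1]: s=(s[1],s[0]);a+=90
    return np.round(c,1),np.round(s,1),round((a+90)%180-90,1)
E
python3 - <<'E'
from h import *
for c in ["top","scene"]:
    viewer.capture(c)
    d=np.load(c+"0d.npy");W=cloud(d,c)
    print(c,"table z",np.nanmedian(W[W[...,2]<0.02][:,2]))
    for n in ["tray_blue","tray_white","tray_yellow","tray_red","cradle","clip_rail","clip","jar"]:
        for f in spotter.trace(c,n)[:4]:
            m=f["mask"];P=W[m];P=P[~np.isnan(P[:,0])]
            if f["conf"]<.2 or len(P)<5: continue
            z=np.percentile(P[:,2],[5,50,95,99])
            hi=P[P[:,2]>z[2]-0.012]
            print(c,n,round(f["conf"],2),np.round(f["centre"],0),"z",z.round(3),"all",*rect(P),"hi",*rect(hi))
E
```

```text
top table z -0.003707569308465497
top tray_blue 0.65 [224. 185.] z [-0.001  0.025  0.068  0.071] all [549.4  94.2] [141.4  71.8] -8.7 hi [548.7  90. ] [141.5  62.9] -8.9
top tray_white 0.87 [141. 196.] z [-0.001  0.029  0.068  0.071] all [518.3 402.7] [140.6  82.3] 15.6 hi [520.4 393.5] [139.5  63.6] 15.6
top tray_yellow 0.61 [183. 195.] z [-0.002  0.02   0.068  0.071] all [517.  243.6] [157.   83.5] -4.5 hi [508.3 234.8] [141.   64.4] -4.4
top tray_red 0.7 [224. 142.] z [0.015 0.044 0.068 0.07 ] all [727.7  96.5] [157.3  70.1] -0.8 hi [719.4  92.3] [140.5  62.6] -1.7
top cradle 0.96 [374. 260.] z [0.002 0.009 0.021 0.025] all [ 268.9 -408.1] [251.2 120.8] -51.7 hi [ 266.  -405.1] [244.1 119.1] -52.3
top cradle 0.75 [294. 204.] z [0.001 0.006 0.015 0.018] all [ 492.  -151.4] [162.9  86.8] -11.1 hi [ 490.8 -150.7] [160.   84.4] -10.1
top cradle 0.71 [248. 230.] z [-0.002  0.005  0.013  0.015] all [387.3  12.1] [115.5  62.6] -1.2 hi [386.6  12.2] [114.3  62.7] -0.5
top clip_rail 0.75 [356. 209.] z [0.005 0.012 0.042 0.061] all [ 468.6 -402.2] [131.7  65.5] 14.6 hi [ 466.4 -390.7] [117.
[... 1087 characters left out ...]
[719.3  90.8] [141.6  70.5] -1.0
scene cradle 0.6 [ 98. 257.] z [0.006 0.01  0.021 0.023] all [ 244.7 -439.4] [222.8 114.2] -26.4 hi [ 246.3 -441.6] [218.  111.5] -26.5
scene cradle 0.57 [222. 228.] z [0.004 0.008 0.016 0.018] all [ 490.2 -151.6] [160.6  84.8] -8.5 hi [ 490.1 -151.8] [160.6  84.7] -8.0
scene clip_rail 0.69 [167. 285.] z [0.007 0.014 0.042 0.048] all [ 466.9 -403.7] [141.   67.9] 21.3 hi [ 468.5 -401.7] [121.3   6.7] 15.3
scene clip 0.62 [157. 263.] z [0.04  0.078 0.107 0.109] all [ 452.5 -405.8] [45.7 36.5] -74.1 hi [ 455.4 -404.9] [46.1 25.6] -72.9
scene jar 0.7 [158. 231.] z [0.011 0.039 0.048 0.049] all [ 347.8 -280.9] [40.9 38.1] -35.4 hi [ 349.1 -281.5] [36.2 34.7] 84.3
```

The middle cradle is the right one. It measures 160x85 mm at (0.490,-0.151), yaw about -9°. The others are about 114x63 and well over 200 mm. I'll check that choice in a close crop while moving toward blue.

move_arm(
  series=[
    [[0, 0, -0.26, 0.44, 0.87, 0, 1], [0, 0, -0.26, 0.44, 0.87, 0, 1], [0, 0, -0.26, 0.44, 0.87, 0, 1], [0, 0, -0.26, 0.44, 0.87, 0, 1], [0, 0, -0.26, 0.44, 0.87, 0, 1], [0, 0, -0.26, 0.44, 0.87, 0, 1], [0, 0, -0.26, 0.44, 0.87, 0, 1], [0, 0, -0.26, 0.44, 0.87, 0, 1], [0, 0, -0.26, 0.44, 0.87, 0, 1], [0, 0, -0.26, 0.44, 0.87, 0, 1], [0, 0, -0.26, 0.44, 0.87, 0, 1], [0, 0, -0.26, 0.44, 0.87, 0, 1], [0, 0, -0.26, 0.44, 0.87, 0, 1], [0, 0, 0, 0, 0, 0, 1]],
  ],
)

```text
time_s: 2.75
tcp_pos: [0.5516, 0.1093, 0.2945]
ee_rot: [[0.01, 0.161, 0.987], [-0.004, 0.987, -0.161], [-1.0, -0.002, 0.011]]
wrist_force: [0.5, -1.0, 0.4]
gripper_width: 0.999
```

```bash
cat >> h.py <<'E'
def look(n,c="wrist"):
    s=r.sense();k=viewer.camera_params(c) ; p,d=viewer.capture(c)
    cv2.imwrite(f"pics/{n}.png",p[:,:,::-1]);np.save(n+"_p.npy",p);np.save(n+"_d.npy",d)
    return p,d,cloud(d,c,k),k
def st():
    s=r.sense();R=s["ee_rot"]
    print("t",round(s["time_s"],2),"tcp",s["tcp_pos"].round(4),"jawyaw",round(np.degrees(np.arctan2(R[1,1],R[0,1])),2),"x",R[:,0].round(3),"F",s["wrist_force"].round(1),"M",s["moment"].round(2),"w",round(s["gripper_width"]*87,1),"j",s["joints"].round(0))
    return s
E
python3 - <<'E'
from h import *
st()
p,d,W,k=look("w1");print(k["pose"].round(3).tolist())
for n in ["tray_blue","tray_yellow","cradle"]:
    for f in spotter.trace("wrist",n):
        P=W[f["mask"]];P=P[~np.isnan(P[:,0])]
        if len(P)>9:
            z=np.percentile(P[:,2],[5,50,95]);print(n,f["conf"],f["centre"],z.round(3),*rect(P[P[:,2]>z[2]-.01]))
t=np.load("top0p.npy")[160:280,220:420,::-1];cv2.imwrite("pics/crad.png",cv2.resize(t,None,fx=4,fy=4,interpolation=cv2.INTER_CUBIC))
E
```

```text
t 2.75 tcp [0.5516 0.1093 0.2945] jawyaw 80.73 x [ 0.01  -0.004 -1.   ] F [ 0.5 -1.   0.4] M [-0.03  0.04  0.04] w 86.9 j [  28.   16.   -9.    1.  -65. -127.]
[[0.161, 0.952, 0.261, 0.483], [0.987, -0.154, -0.044, 0.121], [-0.002, 0.265, -0.964, 0.387], [0.0, 0.0, 0.0, 1.0]]
tray_blue 0.66 [239.0, 177.0] [0.002 0.031 0.068] [548.3  90. ] [139.5  61.4] -8.7
tray_yellow 0.92 [357.4, 121.8] [0.003 0.041 0.068] [508.3 235.2] [140.3  62.9] -4.9
tray_yellow 0.6 [164.0, 294.4] [0.007 0.019 0.028] [ 6.435e+02 -4.000e-01] [219.3  21.3] -40.0
cradle 0.84 [71.1, 151.5] [0.005 0.007 0.015] [ 490.6 -149.7] [159.4  85.1] -10.2
cradle 0.57 [160.3, 54.5] [0.003 0.005 0.011] [387.8  14.4] [118.7  63.1] 0.3
```

View pics/w1.png

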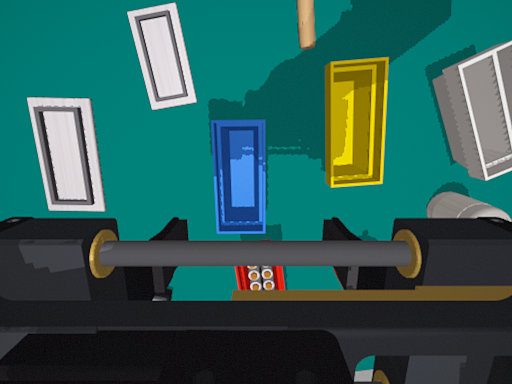

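View pics/crad.png

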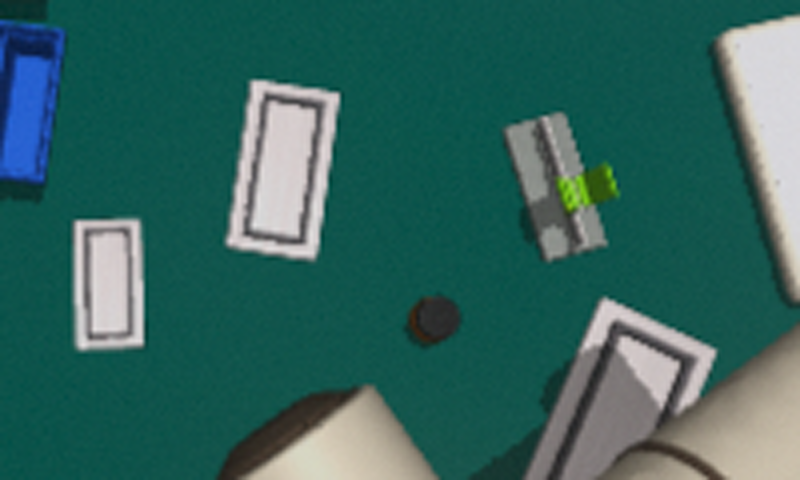

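Blue tray: (0.548, 0.090), yaw -8.7°. The crop confirms the middle cradle at (285,170). Descending onto blue.

move_arm(
  series=[
    [[0.03, 0.07, 0.07, -0.05, -0.32, 0, 1], [0, 0, 0, 0, 0, -0.6, 1], [0, 0, 0, 0, 0, -0.8, 1], [0, 0, 0, 0, 0, -0.6, 1], [0, 0, 0, 0, 0, 0, 1]],
  ],
)

```text
time_s: 3.58
tcp_pos: [0.5447, 0.0785, 0.1765]
ee_rot: [[0.006, 0.164, 0.987], [0.003, 0.987, -0.164], [-1.0, 0.004, 0.006]]
wrist_force: [-0.4, -0.0, 0.9]
gripper_width: 0.994
```

```bash
python3 - <<'E'
from h import *
st()
E
```

```text
t 3.58 tcp [0.5447 0.0785 0.1765] jawyaw 80.59 x [ 0.006  0.003 -1.   ] F [-0.4 -0.   0.9] M [-0.09 -0.   -0.01] w 86.5 j [  25.   21.  -19.    0.  -49. -125.]
```

move_arm(
  series=[
    [[0, 0.04, 0.09, 0.06, 0.19, -0.2, 1], [0, 0, 0, 0, 0, -0.3, 1], [0, 0, 0, 0, 0, 0, 1], [0, 0, 0, 0, 0, 0, 1]],
  ],
)

```text
time_s: 4.08
tcp_pos: [0.5522, 0.0916, 0.1516]
ee_rot: [[0.012, 0.15, 0.989], [0.007, 0.989, -0.15], [-1.0, 0.008, 0.01]]
wrist_force: [-0.1, 0.5, -0.6]
gripper_width: 1.0
```

```bash
python3 - <<'E'
from h import *
st()
E
```

```text
t 4.08 tcp [0.5522 0.0916 0.1516] jawyaw 81.38 x [ 0.012  0.007 -1.   ] F [-0.1  0.5 -0.6] M [-0.07 -0.02  0.01] w 87.0 j [  26.   24.  -20.   -0.  -46. -125.]
```

move_arm(
  series=[
    [[0.03, 0.08, 0, -0.06, -0.03, -0.35, 1], [0, 0, 0, 0, 0, -0.35, 1], [0, 0, 0, 0, 0, 0, 1]],
  ],
)

```text
time_s: 4.45
tcp_pos: [0.5485, 0.09, 0.1086]
ee_rot: [[0.002, 0.15, 0.989], [0.013, 0.989, -0.15], [-1.0, 0.013, -0.0]]
wrist_force: [-0.3, -0.0, 0.4]
gripper_width: 0.998
```

```bash
python3 - <<'E'
from h import *
st()
E
```

```text
t 4.45 tcp [0.5485 0.09   0.1086] jawyaw 81.37 x [ 0.002  0.013 -1.   ] F [-0.3 -0.   0.4] M [-0.11  0.    0.01] w 86.9 j [  26.   27.  -22.   -1.  -41. -124.]
```

move_arm(
  series=[
    [[-0.09, 0.01, 0, 0, 0, 0.07, 1], [0, 0, 0, 0, 0, 0, 0.5], [0, 0, 0, 0, 0, 0, 0], [0, 0, 0, 0, 0, 0, 0], [0, 0, 0, 0, 0, 0, 0]],
  ],
)

```text
time_s: 5.08
tcp_pos: [0.5492, 0.0903, 0.1148]
ee_rot: [[0.003, 0.15, 0.989], [0.001, 0.989, -0.15], [-1.0, 0.001, 0.003]]
wrist_force: [-0.7, 0.2, -2.1]
gripper_width: 0.71
```

```bash
python3 - <<'E'
from h import *
st()
E
```

```text
t 5.08 tcp [0.5492 0.0903 0.1148] jawyaw 81.39 x [ 0.003  0.001 -1.   ] F [-0.7  0.2 -2.1] M [-0.06 -0.01  0.07] w 61.8 j [  26.   26.  -22.    0.  -42. -125.]
```

Gripped (61.8 mm). Lifting and moving to the cradle.

move_arm(
  series=[
    [[0, 0, 0, 0, 0, 0.6, 0], [0, 0, 0, 0, 0, 0.5, 0], [0, 0, 0, -0.2, -0.8, 0, 0], [0, 0, 0, -0.2, -0.8, 0, 0], [0, 0, 0, -0.2, -0.8, 0, 0], [0, 0, 0, -0.2, -0.7, 0, 0], [0, 0, 0, -0.1, -0.4, 0, 0], [0, 0, 0, 0, 0, 0, 0], [0, 0, 0, 0, 0, 0, 0]],
  ],
)

```text
time_s: 6.2
tcp_pos: [0.4919, -0.1249, 0.1818]
ee_rot: [[0.002, 0.149, 0.989], [0.001, 0.989, -0.149], [-1.0, 0.001, 0.002]]
wrist_force: [-0.1, 0.6, -0.7]
gripper_width: 0.707
```

```bash
python3 - <<'E'
from h import *
st()
p,d,W,k=look("w2")
for n in ["tray_blue","cradle"]:
    for f in spotter.trace("wrist",n):
        P=W[f["mask"]];P=P[~np.isnan(P[:,0])]
        if len(P)>9:
            z=np.percentile(P[:,2],[5,50,95]);print(n,f["conf"],f["centre"],z.round(3),*rect(P[P[:,2]>z[2]-.01]))
E
```

```text
t 6.2 tcp [ 0.4919 -0.1249  0.1818] jawyaw 81.43 x [ 0.002  0.001 -1.   ] F [-0.1  0.6 -0.7] M [-0.03 -0.01 -0.02] w 61.5 j [   4.   17.  -25.   -0.  -48. -103.]
tray_blue 0.87 [255.3, 195.0] [0.07  0.1   0.136] [ 473.4 -121.7] [102.5  62.3] -8.7
tray_blue 0.4 [8.2, 204.8] [0.003 0.011 0.013] [ 460.5 -372.3] [46.6 24.1] -13.4
cradle 0.87 [195.6, 128.1] [0.005 0.006 0.007] [ 442.  -165.6] [129.8  65.7] -47.5
cradle 0.79 [384.8, 62.0] [0.003 0.005 0.011] [391.1  15.5] [114.2  64.9] 0.3
```

View pics/w2.png

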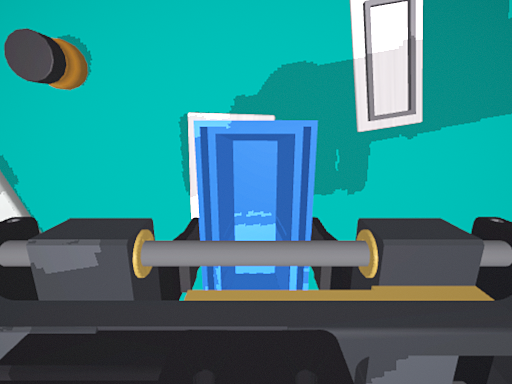

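```bash
python3 - <<'E'
from h import *
T={"w1":None}
for c,pn,dn in [("top","top0p.npy","top0d.npy"),("scene","scene0p.npy","scene0d.npy")]:
    p=np.load(pn);W=cloud(np.load(dn),c)
    g=p.max(2).astype(int)
    near=(abs(W[...,0]-.4905)<.10)&(abs(W[...,1]+.151)<.065)
    # plate: bright, low-saturation
    sat=p.max(2).astype(int)-p.min(2)
    for nm,m in [("plate",near&(sat<40)&(g>60)),("fence",near&(sat<40)&(g<110))]:
        m=m.astype(np.uint8); n,l,s,_=cv2.connectedComponentsWithStats(m)
        i=1+np.argmax(s[1:,4]); uv=np.argwhere(l==i)[:,::-1]
        z=.006 if nm=="plate" else .014
        X=np.array([ray(q,c,z) for q in uv]); print(c,nm,len(X),*rect(X))
E
```

```text
top plate 1003 [ 489.5 -148.8] [162.4  86.6] -10.3
top fence 32 [ 441.6 -140.2] [55.4 41. ] 88.2
scene plate 1003 [ 491.4 -149.8] [161.8  86.5] -10.0
scene fence 270 [ 491.9 -150.9] [139.6  60.6] -10.3
```

move_arm(
  series=[
    [[0, 0, -0.17, 0, -0.42, 0, 0], [0, 0, 0, 0, 0, -0.3, 0], [0, 0, 0, 0, 0, -0.3, 0], [0, 0, 0, 0, 0, 0, 0], [0, 0, 0, 0, 0, 0, 0]],
  ],
)

```text
time_s: 6.98
tcp_pos: [0.4947, -0.1467, 0.1459]
ee_rot: [[0.005, 0.165, 0.986], [0.001, 0.986, -0.165], [-1.0, 0.001, 0.004]]
wrist_force: [0.5, 0.7, -1.3]
gripper_width: 0.71
```

```bash
python3 - <<'E'
from h import *
st()
E
```

```text
t 6.97 tcp [ 0.4947 -0.1467  0.1459] jawyaw 80.51 x [ 0.005  0.001 -1.   ] F [ 0.5  0.7 -1.3] M [-0.05 -0.03 -0.01] w 61.8 j [   2.   21.  -26.   -0.  -43. -101.]
```

move_arm(
  series=[
    [[0, 0.03, -0.06, -0.05, -0.06, 0, 0], [0, 0, 0, 0, 0, -0.15, 0], [0, 0, 0, 0, 0, -0.12, 0], [0, 0, 0, 0, 0, 0, 0]],
  ],
)

```text
time_s: 7.48
tcp_pos: [0.4921, -0.1501, 0.13]
ee_rot: [[0.003, 0.173, 0.985], [0.001, 0.985, -0.173], [-1.0, 0.001, 0.003]]
wrist_force: [-0.6, 0.4, -0.5]
gripper_width: 0.711
```

```bash
python3 - <<'E'
from h import *
st()
E
```

```text
t 7.47 tcp [ 0.4921 -0.1501  0.13  ] jawyaw 80.05 x [ 0.003  0.001 -1.   ] F [-0.6  0.4 -0.5] M [-0.03 -0.03  0.03] w 61.9 j [   1.   22.  -27.   -0.  -41. -101.]
```

Aligned: position and yaw are within about 1 mm of target. Down 9 mm.

move_arm(
  series=[
    [[0, 0, 0, 0, 0, -0.12, 0], [0, 0, 0, 0, 0, -0.06, 0], [0, 0, 0, 0, 0, 0, 0]],
  ],
)

```text
time_s: 7.85
tcp_pos: [0.4923, -0.1501, 0.1209]
ee_rot: [[0.003, 0.172, 0.985], [0.0, 0.985, -0.172], [-1.0, 0.0, 0.003]]
wrist_force: [0.3, -0.1, -0.8]
gripper_width: 0.708
```

```bash
python3 - <<'E'
from h import *
st()
E
```

```text
t 7.85 tcp [ 0.4923 -0.1501  0.1209] jawyaw 80.09 x [ 0.003  0.    -1.   ] F [ 0.3 -0.1 -0.8] M [-0.02 -0.05 -0.02] w 61.6 j [   1.   23.  -27.    0.  -40. -101.]
```

move_arm(
  series=[
    [[0, 0, 0, 0, 0, -0.03, 0], [0, 0, 0, 0, 0, 0, 0]],
  ],
)

```text
time_s: 8.1
tcp_pos: [0.4926, -0.1501, 0.1209]
ee_rot: [[0.003, 0.171, 0.985], [-0.0, 0.985, -0.171], [-1.0, 0.0, 0.003]]
wrist_force: [-0.1, 0.6, -1.5]
gripper_width: 0.71
```

```bash
python3 - <<'E'
from h import *
st()
E
```

```text
t 8.1 tcp [ 0.4926 -0.1501  0.1209] jawyaw 80.13 x [ 0.003 -0.    -1.   ] F [-0.1  0.6 -1.5] M [0.05 0.   0.02] w 61.7 j [   1.   23.  -27.    0.  -40. -101.]
```

Z no longer drops, so it is seated. Open and rise.

move_arm(
  series=[
    [[0, 0, 0, 0, 0, 0, 1], [0, 0, 0, 0, 0, 0, 1], [0, 0, 0, 0, 0, 0.6, 1], [0, 0, 0, 0, 0, 0.9, 1], [0, 0, 0, 0, 0, 0.6, 1], [0, 0, 0, 0, 0.3, 0, 1], [0, 0, 0, 0, 0, 0, 1]],
  ],
)

```text
time_s: 8.98
tcp_pos: [0.4913, -0.1315, 0.2474]
ee_rot: [[-0.002, 0.172, 0.985], [-0.0, 0.985, -0.172], [-1.0, -0.0, -0.002]]
wrist_force: [-0.3, -1.1, -0.4]
gripper_width: 1.001
```

```bash
cat >> h.py <<'E'
def meas(n,c,names,minconf=.3):
    p,d,W,k=look(n,c)
    for nm in names:
        for f in spotter.trace(c,nm)[:3]:
            P=W[f["mask"]];P=P[~np.isnan(P[:,0])]
            if len(P)>9 and f["conf"]>minconf:
                z=np.percentile(P[:,2],[5,50,95]);print(c,nm,round(f["conf"],2),f["centre"],z.round(4),*rect(P[P[:,2]>z[2]-.01]))
E
python3 - <<'E'
from h import *
st()
meas("w3","wrist",["tray_blue","cradle"])
meas("t3","top",["tray_blue","tray_white","cradle"])
meas("s3","scene",["tray_blue"])
E
```

```text
t 8.97 tcp [ 0.4913 -0.1315  0.2474] jawyaw 80.08 x [-0.002 -0.    -1.   ] F [-0.3 -1.1 -0.4] M [ 0.01 -0.01 -0.02] w 87.1 j [   3.   13.  -19.   -0.  -58. -103.]
wrist tray_blue 0.83 [236.0, 185.4] [0.0085 0.0319 0.0745] [ 481.3 -148.1] [117.6  62. ] -9.8
wrist cradle 0.73 [361.5, 66.9] [0.0034 0.005  0.0111] [388.1  15.3] [119.7  64.4] 0.5
top tray_blue 0.76 [291.0, 210.3] [0.0039 0.0175 0.0741] [ 451.4 -143.1] [61.4 57.5] 80.4
top tray_blue 0.49 [194.5, 255.2] [0.0095 0.0177 0.0243] [323.4 203.7] [165.4  40.9] -1.2
top tray_blue 0.45 [184.7, 198.2] [-0.0008  0.0266  0.0682] [507.7 234.5] [139.4  63.9] -4.8
top tray_white 0.83 [140.2, 195.5] [-0.0016  0.0258  0.0669] [520.9 392.3] [140.3  60.7] 15.9
top tray_white 0.49 [277.4, 134.4] [0.0123 0.0286 0.0339] [ 760.4 -115.5] [107.5  77.1] -22.8
top cradle 0.9 [374.8, 269.5] [0.0021 0.0085 0.0203] [ 243.9 -439.2] [212.8 112.5] -26.8
top cradle 0.72 [283.7, 218.2] [-0.001   0.0062  0.0309] [ 444.7 -124.7] [88.  42.5] 32.3
top cradle 0.31 [331.0, 240.5] [0.007  0.0429 0.0485] [ 348.2 -281. ] [35.8 34.9] -45.1
scene tray_blue 0.61 [224.2, 221.0] [0.0134 0.0523 0.0753] [ 491.4 -150.1] [142.7  64.9] -10.3
scene tray_blue 0.55 [222.9, 232.8] [0.004  0.0086 0.0167] [ 491.2 -154.9] [161.2  80.7] -6.7
```

View pics/w3.png

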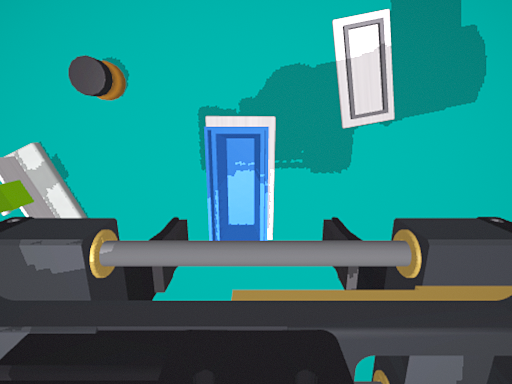

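Blue is seated at (0.491,-0.150), yaw -10°, rim 74.5 mm. On to white at (0.5205,0.3925), yaw 15.8°.

move_arm(
  series=[
    [[0, 0, 0.36, 0.05, 0.93, 0.05, 1], [0, 0, 0.36, 0.05, 0.93, 0.05, 1], [0, 0, 0.36, 0.05, 0.93, 0, 1], [0, 0, 0.36, 0.05, 0.93, 0, 1], [0, 0, 0.36, 0.05, 0.93, 0, 1], [0, 0, 0.36, 0.05, 0.93, 0, 1], [0, 0, 0.36, 0.05, 0.93, 0, 1], [0, 0, 0.36, 0.05, 0.93, 0, 1], [0, 0, 0.3, 0.05, 0.8, 0, 1], [0, 0, 0, 0, 0, 0, 1], [0, 0, 0, 0, 0, 0, 1]],
  ],
)

```text
time_s: 10.8
tcp_pos: [0.5179, 0.3759, 0.2514]
ee_rot: [[-0.001, -0.275, 0.961], [-0.004, 0.961, 0.275], [-1.0, -0.003, -0.002]]
wrist_force: [-0.1, -0.5, 0.5]
gripper_width: 1.002
```

```bash
python3 - <<'E'
from h import *
st()
meas("w4","wrist",["tray_white","tray_yellow"])
E
```

```text
t 10.8 tcp [0.5179 0.3759 0.2514] jawyaw 105.98 x [-0.001 -0.004 -1.   ] F [-0.1 -0.5  0.5] M [-0.   -0.06 -0.02] w 87.2 j [  50.   25.   -1.    0.  -64. -125.]
wrist tray_white 0.69 [270.6, 181.2] [0.0025 0.0259 0.0684] [511.8 391.9] [119.9  62. ] 15.4
wrist tray_yellow 0.64 [129.4, 138.1] [0.0027 0.0443 0.0685] [509.  235.1] [140.4  63.3] -4.9
```

View pics/w4.png

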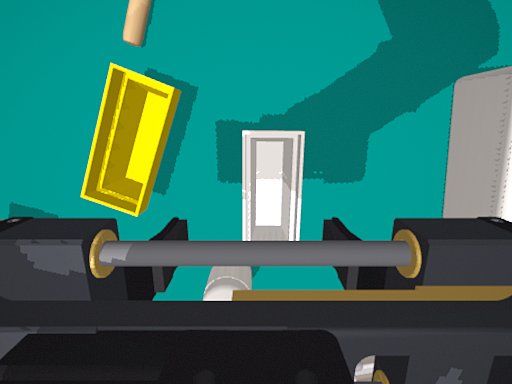

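```bash
python3 - <<'E'
from h import *
d=np.load("scene0d.npy");W=cloud(d,"scene")
d2=np.load("t3_d.npy");W2=cloud(d2,"top")
for X in (W,W2):
    P=X.reshape(-1,3);P=P[(abs(P[:,0]-.62)<.1)&(abs(P[:,1]-.36)<.09)&(P[:,2]>.075)]
    print(P.min(0).round(3),P.max(0).round(3),len(P),P[P[:,2]>.12].mean(0).round(3))
E
```

```text
[0.629 0.27  0.075] [0.719 0.393 0.135] 207 [0.656 0.376 0.129]
[0.627 0.351 0.076] [0.679 0.404 0.135] 189 [0.655 0.378 0.128]
```

move_arm(
  series=[
    [[0, 0, 0, 0.03, 0.28, -0.3, 1], [0, 0, 0, 0, 0, -0.6, 1], [0, 0, 0, 0, 0, -0.3, 1], [0, 0, 0, 0, 0, 0, 1], [0, 0, 0, 0, 0, 0, 1]],
  ],
)

```text
time_s: 11.58
tcp_pos: [0.5207, 0.3918, 0.1759]
ee_rot: [[-0.001, -0.27, 0.963], [-0.002, 0.963, 0.27], [-1.0, -0.002, -0.001]]
wrist_force: [0.1, -0.3, 1.1]
gripper_width: 0.999
```

```bash
python3 - <<'E'
from h import *
st()
E
```

```text
t 11.57 tcp [0.5207 0.3918 0.1759] jawyaw 105.69 x [-0.001 -0.002 -1.   ] F [ 0.1 -0.3  1.1] M [ 0.06 -0.01  0.  ] w 86.9 j [  51.   30.   -4.    0.  -56. -126.]
```

move_arm(
  series=[
    [[0, 0, 0, 0, 0.02, -0.4, 1], [0, 0, 0, 0, 0, -0.35, 1], [0, 0, 0, 0, 0, -0.12, 1], [0, 0, 0, 0, 0, 0, 1]],
  ],
)

```text
time_s: 12.08
tcp_pos: [0.5226, 0.3949, 0.1269]
ee_rot: [[0.006, -0.27, 0.963], [0.004, 0.963, 0.27], [-1.0, 0.002, 0.006]]
wrist_force: [0.7, -0.1, 0.0]
gripper_width: 1.004
```

```bash
python3 - <<'E'
from h import *
st()
E
```

```text
t 12.07 tcp [0.5226 0.3949 0.1269] jawyaw 105.69 x [ 0.006  0.004 -1.   ] F [ 0.7 -0.1  0. ] M [ 0.01 -0.01  0.02] w 87.3 j [  51.   33.   -7.    0.  -50. -126.]
```

move_arm(
  series=[
    [[-0.03, 0.04, 0, -0.03, -0.02, -0.16, 1], [0, 0, 0, 0, 0, 0, 1], [0, 0, 0, 0, 0, 0, 1]],
  ],
)

```text
time_s: 12.45
tcp_pos: [0.5215, 0.3944, 0.119]
ee_rot: [[0.002, -0.271, 0.963], [0.003, 0.963, 0.271], [-1.0, 0.002, 0.003]]
wrist_force: [0.1, 0.3, 0.3]
gripper_width: 1.002
```

```bash
python3 - <<'E'
from h import *
st()
E
```

```text
t 12.45 tcp [0.5215 0.3944 0.119 ] jawyaw 105.7 x [ 0.002  0.003 -1.   ] F [0.1 0.3 0.3] M [-0.04 -0.04  0.03] w 87.2 j [  51.   34.   -7.    0.  -49. -126.]
```

move_arm(
  series=[
    [[0, 0, 0, 0, 0, -0.06, 1], [0, 0, 0, 0, 0, 0, 0.5], [0, 0, 0, 0, 0, 0, 0], [0, 0, 0, 0, 0, 0, 0], [0, 0, 0, 0, 0, 0, 0]],
  ],
)

```text
time_s: 13.08
tcp_pos: [0.5217, 0.3946, 0.1157]
ee_rot: [[0.003, -0.271, 0.963], [0.003, 0.963, 0.271], [-1.0, 0.002, 0.004]]
wrist_force: [-1.0, 0.5, 0.5]
gripper_width: 0.71
```

```bash
python3 - <<'E'
from h import *
st()
E
```

```text
t 13.07 tcp [0.5217 0.3946 0.1157] jawyaw 105.71 x [ 0.003  0.003 -1.   ] F [-1.   0.5  0.5] M [-0.07 -0.01  0.03] w 61.7 j [  51.   34.   -7.    0.  -49. -126.]
```

move_arm(
  series=[
    [[0, 0, 0, 0, 0, 0.7, 0], [0, 0, 0, 0, 0, 0.9, 0], [0, 0, 0, 0, 0, 0.6, 0], [0, 0, -0.32, -0.05, -0.88, 0, 0], [0, 0, -0.32, -0.05, -0.88, 0, 0], [0, 0, -0.32, -0.05, -0.88, 0, 0], [0, 0, -0.32, -0.05, -0.88, 0, 0], [0, 0, -0.32, -0.05, -0.88, 0, 0], [0, 0, -0.32, -0.05, -0.88, 0, 0], [0, 0, -0.32, -0.05, -0.88, 0, 0], [0, 0, -0.32, -0.05, -0.88, 0, 0], [0, 0, -0.32, -0.05, -0.88, 0, 0], [0, 0, -0.32, -0.05, -0.8, 0, 0], [0, 0, 0, 0, 0, 0, 0], [0, 0, 0, 0, 0, 0, 0]],
  ],
)

```text
time_s: 14.95
tcp_pos: [0.4841, -0.1449, 0.2479]
ee_rot: [[-0.001, 0.187, 0.982], [0.003, 0.982, -0.187], [-1.0, 0.002, -0.001]]
wrist_force: [0.1, -0.2, -1.2]
gripper_width: 0.71
```

```bash
python3 - <<'E'
from h import *
st()
meas("w5","wrist",["tray_white","tray_blue"])
E
```

```text
t 14.95 tcp [ 0.4841 -0.1449  0.2479] jawyaw 79.25 x [-0.001  0.003 -1.   ] F [ 0.1 -0.2 -1.2] M [-0.02 -0.01 -0.01] w 61.8 j [   2.   13.  -20.   -0.  -58. -102.]
wrist tray_white 0.9 [251.7, 188.3] [0.135  0.1654 0.2011] [ 465.5 -141.9] [102.5  64.6] -11.0
```

View pics/w5.png

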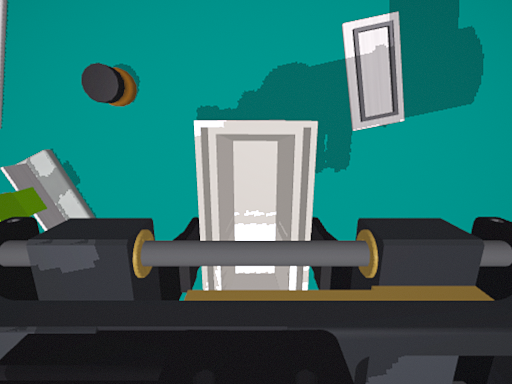

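move_arm(
  series=[
    [[-0.02, 0, 0.1, 0.14, -0.09, -0.3, 0], [0, 0, 0, 0, 0, -0.5, 0], [0, 0, 0, 0, 0, -0.2, 0], [0, 0, 0, 0, 0, 0, 0], [0, 0, 0, 0, 0, 0, 0]],
  ],
)

```text
time_s: 15.72
tcp_pos: [0.4955, -0.1453, 0.1889]
ee_rot: [[0.005, 0.161, 0.987], [-0.001, 0.987, -0.161], [-1.0, -0.0, 0.005]]
wrist_force: [0.7, -0.3, -0.7]
gripper_width: 0.706
```

```bash
python3 - <<'E'
from h import *
st()
E
```

```text
t 15.72 tcp [ 0.4955 -0.1453  0.1889] jawyaw 80.72 x [ 0.005 -0.001 -1.   ] F [ 0.7 -0.3 -0.7] M [-0.02  0.03  0.05] w 61.5 j [   2.   17.  -23.    0.  -49. -101.]
```

move_arm(
  series=[
    [[0, 0.03, -0.08, -0.05, -0.08, 0, 0], [0, 0, 0, 0, 0, -0.2, 0], [0, 0, 0, 0, 0, -0.1, 0], [0, 0, 0, 0, 0, 0, 0]],
  ],
)

```text
time_s: 16.23
tcp_pos: [0.4928, -0.1506, 0.1714]
ee_rot: [[0.003, 0.173, 0.985], [-0.001, 0.985, -0.173], [-1.0, -0.001, 0.004]]
wrist_force: [-0.7, -0.0, -0.8]
gripper_width: 0.709
```

```bash
python3 - <<'E'
from h import *
st()
E
```

```text
t 16.23 tcp [ 0.4928 -0.1506  0.1714] jawyaw 80.03 x [ 0.003 -0.001 -1.   ] F [-0.7 -0.  -0.8] M [ 0.01  0.05 -0.01] w 61.7 j [   1.   19.  -24.    0.  -47. -101.]
```

Aligned to within 0.5 mm. Down to about 0.150.

move_arm(
  series=[
    [[0, 0.02, 0, 0, 0.01, -0.2, 0], [0, 0, 0, 0, 0, -0.15, 0], [0, 0, 0, 0, 0, 0, 0], [0, 0, 0, 0, 0, 0, 0]],
  ],
)

```text
time_s: 16.73
tcp_pos: [0.4928, -0.1499, 0.1485]
ee_rot: [[-0.0, 0.173, 0.985], [-0.001, 0.985, -0.173], [-1.0, -0.001, -0.0]]
wrist_force: [-0.2, 0.1, -0.8]
gripper_width: 0.71
```

```bash
python3 - <<'E'
from h import *
st()
E
```

```text
t 16.73 tcp [ 0.4928 -0.1499  0.1485] jawyaw 80.04 x [-0.    -0.001 -1.   ] F [-0.2  0.1 -0.8] M [-0.04  0.04 -0.03] w 61.8 j [   1.   21.  -26.    0.  -44. -101.]
```

move_arm(
  series=[
    [[0, 0, 0, 0, 0, -0.05, 0], [0, 0, 0, 0, 0, -0.05, 0], [0, 0, 0, 0, 0, -0.05, 0]],
  ],
)

```text
time_s: 17.1
tcp_pos: [0.4934, -0.15, 0.1476]
ee_rot: [[0.002, 0.17, 0.985], [-0.003, 0.985, -0.17], [-1.0, -0.003, 0.002]]
wrist_force: [-6.7, 3.6, 17.2]
gripper_width: 0.711
```

```bash
python3 - <<'E'
from h import *
st()
E
```

```text
t 17.1 tcp [ 0.4934 -0.15    0.1476] jawyaw 80.21 x [ 0.002 -0.003 -1.   ] F [-6.7  3.6 17.2] M [ 1.23  1.84 -0.06] w 61.8 j [   1.   21.  -26.    0.  -43. -101.]
```

Hard contact at exactly the nested height. Release, rise and look.

move_arm(
  series=[
    [[0, 0, 0, 0, 0, 0.02, 0.8], [0, 0, 0, 0, 0, 0, 1], [0, 0, 0, 0, 0, 0.6, 1], [0, 0, 0, 0, 0, 0.9, 1], [0, 0, 0.1, 0, 0.6, 0.1, 1], [0, 0, 0.12, 0.05, 0.9, 0, 1], [0, 0, 0.12, 0.05, 0.95, 0, 1], [0, 0, 0.12, 0.05, 0.95, 0, 1], [0, 0, 0.12, 0.05, 0.95, 0, 1], [0, 0, 0.05, 0.02, 0.95, 0, 1], [0, 0, 0, 0, 0.6, 0, 1], [0, 0, 0, 0, 0, 0, 1], [0, 0, 0, 0, 0, 0, 1]],
  ],
)

```text
time_s: 18.73
tcp_pos: [0.5076, 0.215, 0.2476]
ee_rot: [[0.008, 0.082, 0.997], [-0.003, 0.997, -0.082], [-1.0, -0.002, 0.008]]
wrist_force: [0.5, -1.3, -0.4]
gripper_width: 0.998
```

```bash
python3 - <<'E'
from h import *
st()
meas("w6","wrist",["tray_white","tray_blue","tray_yellow"])
meas("s6","scene",["tray_white","tray_blue","tray_yellow"])
p=cv2.imread("pics/s6.png");cv2.imwrite("pics/s6c.png",cv2.resize(p[150:300,150:320],None,fx=4,fy=4,interpolation=2))
E
```

```text
t 18.73 tcp [0.5076 0.215  0.2476] jawyaw 85.32 x [ 0.008 -0.003 -1.   ] F [ 0.5 -1.3 -0.4] M [-0.01 -0.02  0.01] w 86.8 j [  40.   17.  -14.    1.  -59. -135.]
wrist tray_yellow 0.6 [275.1, 176.7] [0.0024 0.0292 0.0684] [503.  236.3] [128.6  62.3] -5.2
scene tray_white 0.59 [224.2, 211.6] [0.0403 0.0811 0.1014] [ 491.7 -150.6] [144.1  64.8] -10.5
scene tray_blue 0.93 [225.0, 225.1] [0.0117 0.0534 0.0746] [ 493.9 -153.1] [137.6  60. ] -9.2
scene tray_blue 0.63 [239.7, 150.7] [0.0024 0.0181 0.023 ] [319.5 202.6] [168.7  43.8] -3.1
scene tray_yellow 0.67 [291.1, 155.3] [0.0087 0.0475 0.0687] [507.7 235.6] [142.1  71.2] -4.2
scene tray_yellow 0.39 [239.5, 150.0] [0.0044 0.0181 0.023 ] [319.3 202.6] [168.4  43.8] -3.2
```

View pics/s6c.png

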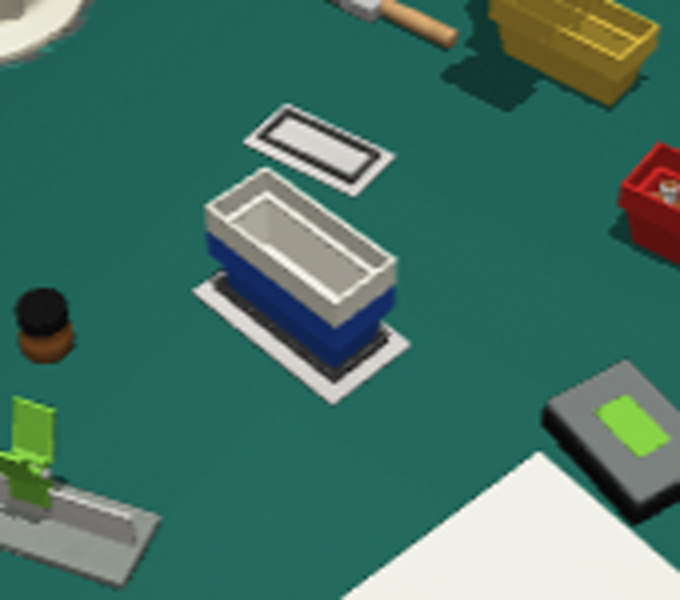

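View pics/w6.png

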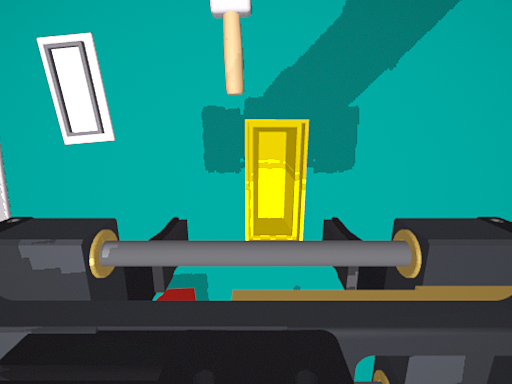

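White is home: rim 101 mm measured, 100 expected. Now yellow at (0.5085,0.2355).

move_arm(
  series=[
    [[0.02, 0.06, 0, 0.03, 0.3, -0.3, 1], [0, 0, 0, 0, 0, -0.6, 1], [0, 0, 0, 0, 0, -0.4, 1], [0, 0, 0, 0, 0, -0.2, 1], [0, 0, 0, 0, 0, 0, 1], [0, 0, 0, 0, 0, 0, 1]],
  ],
)

```text
time_s: 19.88
tcp_pos: [0.5103, 0.2356, 0.1535]
ee_rot: [[0.001, 0.083, 0.997], [0.002, 0.997, -0.083], [-1.0, 0.002, 0.0]]
wrist_force: [0.4, -0.2, 0.4]
gripper_width: 0.999
```

```bash
python3 - <<'E'
from h import *
st()
E
```

```text
t 19.88 tcp [0.5103 0.2356 0.1535] jawyaw 85.24 x [ 0.001  0.002 -1.   ] F [ 0.4 -0.2  0.4] M [-0.04  0.01 -0.04] w 86.9 j [  41.   24.  -19.   -0.  -47. -136.]
```

move_arm(
  series=[
    [[0, 0, 0, -0.01, 0, -0.3, 1], [0, 0, 0, 0, 0, -0.3, 1], [0, 0, 0, 0, 0, 0, 1], [0, 0, 0, 0, 0, 0, 1]],
  ],
)

```text
time_s: 20.38
tcp_pos: [0.5121, 0.2376, 0.1216]
ee_rot: [[0.009, 0.082, 0.997], [0.008, 0.997, -0.082], [-1.0, 0.009, 0.008]]
wrist_force: [-0.2, 0.2, 0.7]
gripper_width: 0.998
```

```bash
python3 - <<'E'
from h import *
st()
E
```

```text
t 20.38 tcp [0.5121 0.2376 0.1216] jawyaw 85.28 x [ 0.009  0.008 -1.   ] F [-0.2  0.2  0.7] M [-0.04 -0.01 -0.03] w 86.9 j [  41.   26.  -21.   -0.  -42. -136.]
```

move_arm(
  series=[
    [[-0.06, 0.06, 0, -0.04, -0.03, -0.1, 1], [0, 0, 0, 0, 0, 0, 1], [0, 0, 0, 0, 0, 0, 1]],
  ],
)

```text
time_s: 20.75
tcp_pos: [0.5103, 0.2362, 0.1171]
ee_rot: [[0.003, 0.082, 0.997], [0.001, 0.997, -0.082], [-1.0, 0.001, 0.002]]
wrist_force: [-0.2, -0.7, 0.6]
gripper_width: 1.003
```

```bash
python3 - <<'E'
from h import *
st()
E
```

```text
t 20.75 tcp [0.5103 0.2362 0.1171] jawyaw 85.29 x [ 0.003  0.001 -1.   ] F [-0.2 -0.7  0.6] M [-0.02  0.01 -0.02] w 87.3 j [  41.   27.  -21.    0.  -42. -136.]
```

Good. Close, lift, and carry to the stack (TCP ~0.27).

move_arm(
  series=[
    [[0, 0, 0, 0, 0, -0.03, 0.6], [0, 0, 0, 0, 0, 0, 0], [0, 0, 0, 0, 0, 0, 0], [0, 0, 0, 0, 0, 0, 0]],
  ],
)

```text
time_s: 21.25
tcp_pos: [0.5103, 0.2362, 0.1154]
ee_rot: [[0.003, 0.082, 0.997], [0.001, 0.997, -0.082], [-1.0, 0.001, 0.003]]
wrist_force: [1.0, -0.6, -0.6]
gripper_width: 0.708
```

```bash
python3 - <<'E'
from h import *
st()
E
```

```text
t 21.25 tcp [0.5103 0.2362 0.1154] jawyaw 85.29 x [ 0.003  0.001 -1.   ] F [ 1.  -0.6 -0.6] M [-0.07  0.04  0.  ] w 61.6 j [  41.   27.  -21.    0.  -42. -136.]
```

move_arm(
  series=[
    [[0, 0, 0, 0, 0, 0.7, 0], [0, 0, 0, 0, 0, 0.9, 0], [0, 0, 0, 0, 0, 0.9, 0], [0, 0, -0.1, -0.04, -0.8, 0.2, 0], [0, 0, -0.1, -0.04, -0.9, 0, 0], [0, 0, -0.1, -0.04, -0.9, 0, 0], [0, 0, -0.1, -0.04, -0.9, 0, 0], [0, 0, -0.1, -0.04, -0.9, 0, 0], [0, 0, -0.1, -0.04, -0.9, 0, 0], [0, 0, -0.05, -0.04, -0.8, 0, 0], [0, 0, 0, 0, 0, 0, 0], [0, 0, 0, 0, 0, 0, 0]],
  ],
)

```text
time_s: 22.75
tcp_pos: [0.4885, -0.1406, 0.2799]
ee_rot: [[0.0, 0.174, 0.985], [0.001, 0.985, -0.174], [-1.0, 0.001, 0.0]]
wrist_force: [0.3, 0.3, -0.7]
gripper_width: 0.71
```

```bash
python3 - <<'E'
from h import *
st()
meas("w7","wrist",["tray_yellow"])
E
```

```text
t 22.75 tcp [ 0.4885 -0.1406  0.2799] jawyaw 79.96 x [ 0.     0.001 -1.   ] F [ 0.3  0.3 -0.7] M [ 0.02  0.03 -0.03] w 61.8 j [   2.   11.  -17.   -0.  -62. -102.]
wrist tray_yellow 0.71 [253.9, 189.0] [0.1673 0.1976 0.2332] [ 469.2 -136.8] [103.9  62.3] -10.1
```

View pics/w7.png

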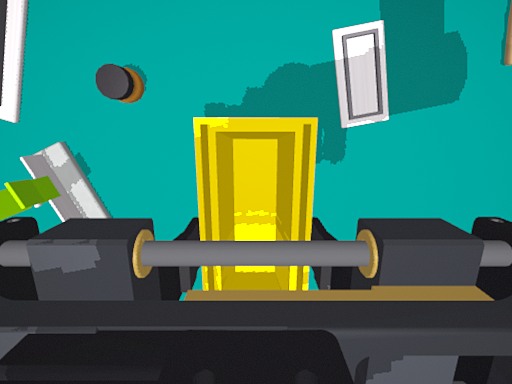

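move_arm(
  series=[
    [[0, 0, 0, 0.08, -0.16, -0.3, 0], [0, 0, 0, 0, 0, -0.6, 0], [0, 0, 0, 0, 0, -0.4, 0], [0, 0, 0, 0, 0, 0, 0], [0, 0, 0, 0, 0, 0, 0]],
  ],
)

```text
time_s: 23.48
tcp_pos: [0.4959, -0.1443, 0.2022]
ee_rot: [[0.005, 0.162, 0.987], [0.001, 0.987, -0.162], [-1.0, 0.002, 0.005]]
wrist_force: [0.4, -0.5, -0.3]
gripper_width: 0.711
```

```bash
python3 - <<'E'
from h import *
st()
E
```

```text
t 23.48 tcp [ 0.4959 -0.1443  0.2022] jawyaw 80.66 x [ 0.005  0.001 -1.   ] F [ 0.4 -0.5 -0.3] M [-0.17 -0.09 -0.05] w 61.9 j [   2.   16.  -22.   -0.  -51. -101.]
```

move_arm(
  series=[
    [[-0.01, 0.03, -0.08, -0.03, -0.1, -0.03, 0], [0, 0, 0, 0, 0, 0, 0], [0, 0, 0, 0, 0, 0, 0]],
  ],
)

```text
time_s: 23.85
tcp_pos: [0.4952, -0.1503, 0.2028]
ee_rot: [[0.006, 0.173, 0.985], [-0.001, 0.985, -0.173], [-1.0, -0.0, 0.006]]
wrist_force: [0.6, -0.6, -0.9]
gripper_width: 0.711
```

```bash
python3 - <<'E'
from h import *
st()
E
```

```text
t 23.85 tcp [ 0.4952 -0.1503  0.2028] jawyaw 80.04 x [ 0.006 -0.001 -1.   ] F [ 0.6 -0.6 -0.9] M [-0.07 -0.04 -0.03] w 61.8 j [   1.   17.  -22.    0.  -51. -101.]
```

move_arm(
  series=[
    [[0, 0.04, 0, -0.02, 0, -0.2, 0], [0, 0, 0, 0, 0, -0.25, 0], [0, 0, 0, 0, 0, 0, 0], [0, 0, 0, 0, 0, 0, 0]],
  ],
)

```text
time_s: 24.35
tcp_pos: [0.4937, -0.1505, 0.1744]
ee_rot: [[-0.0, 0.173, 0.985], [-0.001, 0.985, -0.173], [-1.0, -0.001, -0.0]]
wrist_force: [-1.1, 0.4, -0.6]
gripper_width: 0.715
```

```bash
python3 - <<'E'
from h import *
st()
E
```

```text
t 24.35 tcp [ 0.4937 -0.1505  0.1744] jawyaw 80.01 x [-0.    -0.001 -1.   ] F [-1.1  0.4 -0.6] M [-0.   -0.03 -0.01] w 62.2 j [   1.   19.  -24.    0.  -47. -101.]
```

move_arm(
  series=[
    [[0, 0, 0, 0, 0, -0.05, 0], [0, 0, 0, 0, 0, -0.05, 0], [0, 0, 0, 0, 0, -0.05, 0]],
  ],
)

```text
time_s: 24.72
tcp_pos: [0.4942, -0.1505, 0.1733]
ee_rot: [[0.002, 0.171, 0.985], [-0.003, 0.985, -0.171], [-1.0, -0.002, 0.003]]
wrist_force: [-6.4, 3.0, 15.7]
gripper_width: 0.712
```

```bash
python3 - <<'E'
from h import *
st()
E
```

```text
t 24.73 tcp [ 0.4942 -0.1505  0.1733] jawyaw 80.18 x [ 0.002 -0.003 -1.   ] F [-6.4  3.  15.7] M [1.21 1.74 0.1 ] w 61.9 j [   1.   19.  -24.    0.  -47. -101.]
```

Seated at the expected height. Release, rise, and go beside the clip.

move_arm(
  series=[
    [[0, 0, 0, 0, 0, 0.02, 0.8], [0, 0, 0, 0, 0, 0, 1], [0, 0, 0, 0, 0, 0.6, 1], [0, 0, 0, 0, 0, 0.9, 1], [0, 0, 0.3, 0, -0.5, 0.2, 1], [0, 0, 0.6, 0.05, -0.85, 0, 1], [0, 0, 0.7, 0.05, -0.85, 0, 1], [0, 0, 0.7, 0.05, -0.85, 0, 1], [0, 0, 0.6, 0.05, -0.85, 0, 1], [0, 0, 0.2, 0, -0.2, 0, 1], [0, 0, 0, 0, 0, 0, 1], [0, 0, 0, 0, 0, 0, 1]],
  ],
)

```text
time_s: 26.22
tcp_pos: [0.5072, -0.4041, 0.2782]
ee_rot: [[0.006, -0.274, 0.962], [-0.001, 0.962, 0.274], [-1.0, -0.002, 0.005]]
wrist_force: [-0.3, 0.7, -0.4]
gripper_width: 0.999
```

```bash
python3 - <<'E'
from h import *
st()
meas("w8","wrist",["clip","clip_rail","tray_yellow"])
meas("s8","scene",["tray_yellow","tray_white","tray_blue","clip"])
p=cv2.imread("pics/s8.png");cv2.imwrite("pics/s8c.png",cv2.resize(p[130:300,130:320],None,fx=4,fy=4,interpolation=2)[:600])
E
```

```text
t 26.23 tcp [ 0.5072 -0.4041  0.2782] jawyaw 105.93 x [ 0.006 -0.001 -1.   ] F [-0.3  0.7 -0.4] M [0.01 0.02 0.  ] w 86.9 j [-24.  25.   3.  -0. -68. -50.]
wrist clip 0.58 [271.3, 138.5] [0.0638 0.0835 0.1071] [ 454.3 -404.2] [46.7 29.8] -75.3
wrist clip_rail 0.88 [265.8, 162.3] [0.0108 0.0123 0.0446] [ 469.6 -410.1] [114.8  24.6] 16.8
wrist tray_yellow 0.92 [497.7, 201.8] [0.0833 0.1111 0.126 ] [ 445.6 -172.3] [39.6  6.6] -9.0
scene tray_yellow 0.76 [221.4, 204.7] [0.0678 0.1087 0.1273] [ 492.5 -149.8] [143.7  66.5] -10.3
scene tray_yellow 0.68 [348.8, 173.2] [0.0042 0.0717 0.1415] [727.5 239.4] [50.9 46.4] -52.4
scene tray_white 0.56 [228.0, 221.4] [0.0756 0.0888 0.0997] [ 501.3 -178.3] [151.  56.] 14.6
scene tray_blue 0.84 [222.2, 228.1] [0.0128 0.0536 0.0735] [ 497.  -178.3] [151.3  53. ] 12.6
scene clip 0.74 [154.8, 266.3] [0.0345 0.0756 0.1068] [ 481.1 -429.4] [103.3  44.7] -44.7
```

View pics/w8.png

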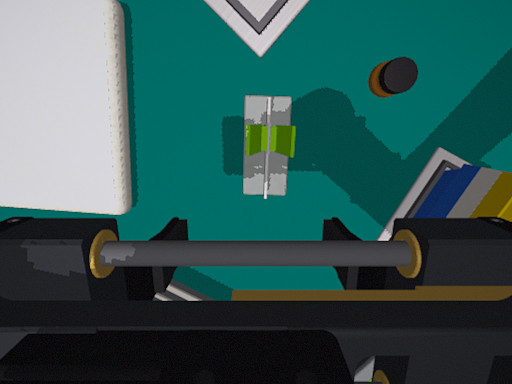

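View pics/s8c.png

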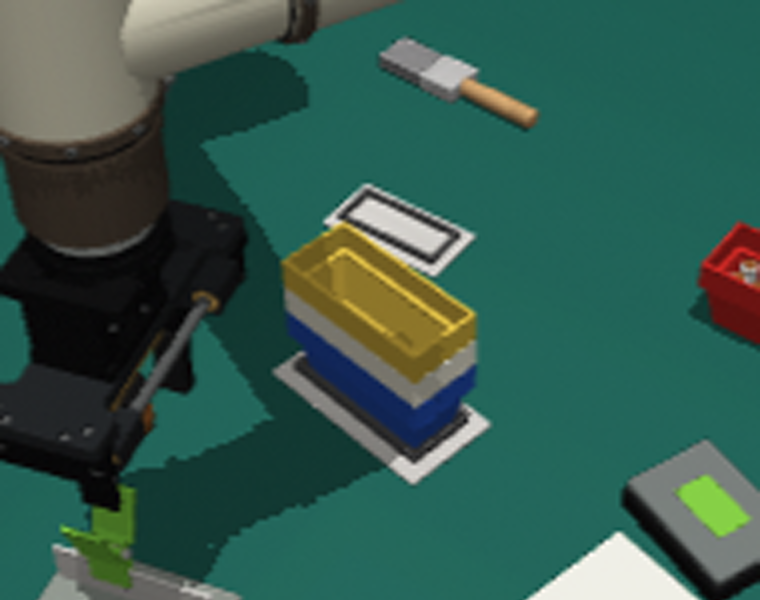

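Stack is good: yellow rim 127 mm measured, 126 expected. The clip stands at (0.454,-0.404), squeeze axis 104.7°. I'll check the height of the white box beside it.

```bash
python3 - <<'E'
from h import *
d=np.load("t3_d.npy");W=cloud(d,"top")
P=W.reshape(-1,3);P=P[(P[:,0]>.3)&(P[:,0]<.62)&(P[:,1]<-.46)&(P[:,1]>-.62)&(P[:,2]>.02)]
for y in np.arange(-.62,-.46,.02):
    q=P[(P[:,1]>=y)&(P[:,1]<y+.02)]; print(round(y,2),len(q),q[:,2].max().round(3) if len(q) else '')
E
```

```text
-0.62 402 0.043
-0.6 281 0.042
-0.58 131 0.04
-0.56 2 0.029
-0.54 0 
-0.52 6 0.024
-0.5 3 0.024
-0.48 4 0.024
```

move_arm(
  series=[
    [[0, 0.04, -0.15, -0.4, 0, 0, 1], [0, 0, 0, -0.45, 0, 0, 1], [0, 0, 0, 0, 0, -0.4, 1], [0, 0, 0, 0, 0, -0.5, 1], [0, 0, 0, 0, 0, 0, 1], [0, 0, 0, 0, 0, 0, 1]],
  ],
)

```text
time_s: 27.42
tcp_pos: [0.4558, -0.4043, 0.2264]
ee_rot: [[0.005, -0.256, 0.967], [-0.005, 0.967, 0.256], [-1.0, -0.006, 0.004]]
wrist_force: [0.0, -0.6, 0.6]
gripper_width: 0.998
```

```bash
python3 - <<'E'
from h import *
st()
E
```

```text
t 27.43 tcp [ 0.4558 -0.4043  0.2264] jawyaw 104.82 x [ 0.005 -0.005 -1.   ] F [ 0.  -0.6  0.6] M [0.02 0.03 0.02] w 86.8 j [-26.  23.  -7.   0. -59. -49.]
```

move_arm(
  series=[
    [[0.04, 0.04, 0, -0.02, 0, -0.4, 1], [0, 0, 0, 0, 0, -0.5, 1], [0, 0, 0, 0, 0, -0.25, 1], [0, 0, 0, 0, 0, 0, 1], [0, 0, 0, 0, 0, 0, 1]],
  ],
)

```text
time_s: 28.05
tcp_pos: [0.4586, -0.4064, 0.1633]
ee_rot: [[0.011, -0.258, 0.966], [-0.007, 0.966, 0.258], [-1.0, -0.009, 0.009]]
wrist_force: [0.8, -0.4, 0.0]
gripper_width: 1.0
```

```bash
python3 - <<'E'
from h import *
st()
E
```

```text
t 28.05 tcp [ 0.4586 -0.4064  0.1633] jawyaw 104.94 x [ 0.011 -0.007 -1.   ] F [ 0.8 -0.4  0. ] M [-0.03  0.07 -0.01] w 87.0 j [-26.  27. -11.   0. -51. -49.]
```

move_arm(
  series=[
    [[0.05, 0.08, -0.02, -0.07, 0.04, -0.15, 1], [0, 0, 0, 0, 0, -0.15, 1], [0, 0, 0, 0, 0, 0, 1], [0, 0, 0, 0, 0, 0, 1]],
  ],
)

```text
time_s: 28.55
tcp_pos: [0.4548, -0.4042, 0.1461]
ee_rot: [[0.002, -0.255, 0.967], [-0.001, 0.967, 0.255], [-1.0, -0.002, 0.001]]
wrist_force: [0.1, 0.4, -0.2]
gripper_width: 1.0
```

```bash
python3 - <<'E'
from h import *
st()
E
```

```text
t 28.55 tcp [ 0.4548 -0.4042  0.1461] jawyaw 104.79 x [ 0.002 -0.001 -1.   ] F [ 0.1  0.4 -0.2] M [0.01 0.   0.  ] w 87.0 j [-26.  28. -13.   0. -49. -49.]
```

move_arm(
  series=[
    [[0, 0, 0, 0, 0, -0.03, 1], [0, 0, 0, 0, 0, 0, 0.5], [0, 0, 0, 0, 0, 0, 0.2], [0, 0, 0, 0, 0, 0, 0], [0, 0, 0, 0, 0, 0, 0], [0, 0, 0, 0, 0, 0, 0], [0, 0, 0, 0, 0, 0, 0]],
  ],
)

```text
time_s: 29.42
tcp_pos: [0.4549, -0.4043, 0.1445]
ee_rot: [[0.002, -0.255, 0.967], [-0.001, 0.967, 0.255], [-1.0, -0.002, 0.002]]
wrist_force: [0.2, -0.7, -0.2]
gripper_width: 0.406
```

```bash
python3 - <<'E'
from h import *
st()
meas("s9","scene",["clip"])
p=cv2.imread("pics/s9.png");cv2.imwrite("pics/s9c.png",cv2.resize(p[200:320,80:240],None,fx=5,fy=5,interpolation=2)[:600])
E
```

```text
t 29.43 tcp [ 0.4549 -0.4043  0.1445] jawyaw 104.79 x [ 0.002 -0.001 -1.   ] F [ 0.2 -0.7 -0.2] M [ 0.03 -0.02  0.03] w 35.3 j [-26.  28. -13.   0. -49. -49.]
scene clip 0.72 [158.0, 270.0] [0.0329 0.0647 0.0891] [ 464.4 -403.5] [32.   7.9] -72.0
```

View pics/s9c.png

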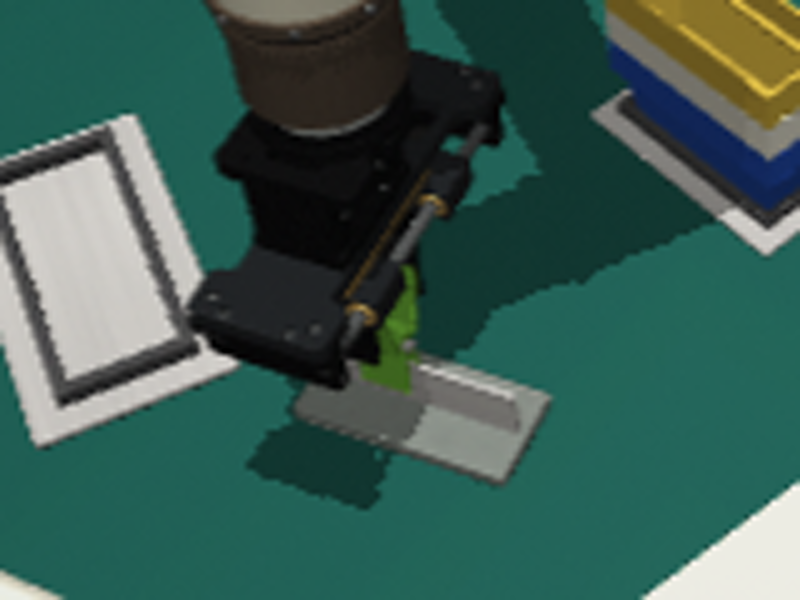

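move_arm(
  series=[
    [[0, 0, 0, 0, 0, 0, 0], [0, 0, 0, 0, 0, 0, 0], [0, 0, 0, 0, 0, 0, 0]],
  ],
)

```text
time_s: 29.9
tcp_pos: [0.4549, -0.4043, 0.1443]
ee_rot: [[0.002, -0.255, 0.967], [-0.001, 0.967, 0.255], [-1.0, -0.002, 0.002]]
wrist_force: [1.2, -0.4, -1.7]
gripper_width: 0.228
```

```bash
python3 - <<'E'
from h import *
st()
E
```

```text
t 29.9 tcp [ 0.4549 -0.4043  0.1443] jawyaw 104.78 x [ 0.002 -0.001 -1.   ] F [ 1.2 -0.4 -1.7] M [ 0.03  0.02 -0.02] w 19.8 j [-26.  28. -13.   0. -49. -49.]
```

Squeezed to the stop. Lift straight off the fin.

move_arm(
  series=[
    [[0, 0, 0, 0, 0, 0.3, 0], [0, 0, 0, 0, 0, 0.7, 0], [0, 0, 0, 0, 0, 0.8, 0], [0, 0, 0, 0, 0, 0.6, 0], [0, 0, 0, 0, 0, 0, 0]],
  ],
)

```text
time_s: 30.52
tcp_pos: [0.4537, -0.4037, 0.2917]
ee_rot: [[-0.0, -0.255, 0.967], [-0.0, 0.967, 0.255], [-1.0, -0.0, -0.0]]
wrist_force: [-0.9, -0.1, -0.9]
gripper_width: 0.224
```

```bash
python3 - <<'E'
from h import *
st()
meas("w10","wrist",["clip","tray_yellow"])
meas("s10","scene",["clip"])
p=cv2.imread("pics/s10.png");cv2.imwrite("pics/s10c.png",cv2.resize(p[170:320,80:270],None,fx=4,fy=4,interpolation=2)[:600])
E
```

```text
t 30.52 tcp [ 0.4537 -0.4037  0.2917] jawyaw 104.77 x [-0. -0. -1.] F [-0.9 -0.1 -0.9] M [-0.02 -0.01 -0.  ] w 19.5 j [-26.  20.  -2.   0. -67. -49.]
wrist clip 0.73 [254.2, 221.2] [0.1801 0.2149 0.2535] [ 453.1 -403.8] [31.  19.7] 14.2
wrist tray_yellow 0.91 [445.7, 278.2] [0.0808 0.1083 0.126 ] [ 474.8 -253.5] [160.3  95.6] 86.8
scene clip 0.47 [147.8, 235.8] [0.1739 0.1941 0.2378] [ 461.6 -400.3] [19.3  9.2] -66.6
```

View pics/s10c.png

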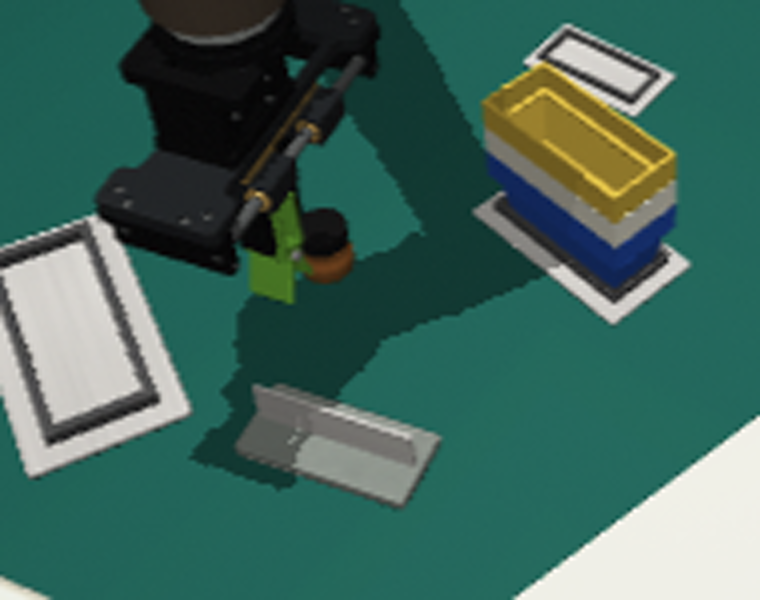

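View pics/w10.png

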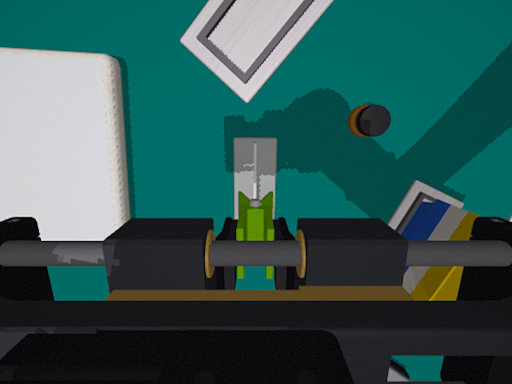

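The clip is held with its jaws open. Next, move above the -y long wall of the yellow tray, at about (0.487,-0.179) with jaw yaw 80°.

move_arm(
  series=[
    [[0, 0, -0.5, 0.08, 0.6, 0, 0], [0, 0, -0.6, 0.1, 0.7, 0, 0], [0, 0, -0.6, 0.1, 0.75, 0, 0], [0, 0, -0.6, 0.1, 0.75, 0, 0], [0, 0, -0.6, 0.1, 0.6, 0, 0], [0, 0, -0.1, 0, 0.1, 0, 0], [0, 0, 0, 0, 0, 0, 0], [0, 0, 0, 0, 0, 0, 0]],
  ],
)

```text
time_s: 31.78
tcp_pos: [0.4785, -0.1875, 0.2759]
ee_rot: [[-0.023, 0.176, 0.984], [0.016, 0.984, -0.176], [-1.0, 0.011, -0.026]]
wrist_force: [0.4, -0.6, -1.2]
gripper_width: 0.228
```

```bash
python3 - <<'E'
from h import *
st()
meas("w11","wrist",["clip","tray_yellow"])
meas("s11","scene",["clip","tray_yellow"])
d=np.load("s10_d.npy");W=cloud(d,"scene").reshape(-1,3)
a=np.radians(-10);c=np.array([.492,-.150]);q=W[:,:2]-c
u=q@[np.cos(a),np.sin(a)];v=q@[-np.sin(a),np.cos(a)]
for lo,hi in [(-.05,-.02),(-.02,.02),(.02,.05)]:
    m=(u>lo)&(u<hi)&(W[:,2]>.121)&(abs(v)<.05); print(lo,(v[m].min()*1e3).round(1),(v[m].max()*1e3).round(1),W[m,2].max().round(4), np.sort((v[m]*1e3).round(0)).tolist()[:60])
E
```

```text
t 31.77 tcp [ 0.4785 -0.1875  0.2759] jawyaw 79.84 x [-0.023  0.016 -1.   ] F [ 0.4 -0.6 -1.2] M [-0.07 -0.03  0.02] w 19.8 j [ -4.  13. -15.  -1. -64. -96.]
wrist clip 0.89 [255.7, 222.7] [0.1643 0.1993 0.2378] [ 469.1 -185.1] [45.4 19.8] -10.8
wrist tray_yellow 0.93 [295.1, 174.2] [0.0604 0.0817 0.1267] [ 491.5 -150.1] [138.1  62.3] -9.9
scene clip 0.55 [211.0, 191.2] [0.163  0.1976 0.2359] [ 485.6 -185.6] [28.5 16.4] -52.0
scene tray_yellow 0.71 [225.4, 205.1] [0.0668 0.1083 0.128 ] [ 490.3 -160.6] [145.1  86.6] -11.3
-0.05 -49.9 32.1 0.6097 [-50.0, -49.0, -49.0, -49.0, -49.0, -49.0, -49.0, -48.0, -48.0, -48.0, -48.0, -48.0, -47.0, -46.0, -46.0, -46.0, -46.0, -45.0, -44.0, -44.0, -44.0, -42.0, -39.0, -35.0, -33.0, -32.0, -32.0, -32.0, -32.0, -31.0, -31.0, -31.0, -31.0, -31.0, -31.0, -31.0, -30.0, -29.0, -29.0, -29.0, -28.0, -27.0, 25.0, 26.0, 26.0, 27.0, 27.0, 28.0, 28.0, 28.0, 29.0, 29.0, 29.0, 31.0, 31.0, 32.0, 32.0]
-0.02 -33.5 31.6 0.1306 [-33.0, -33.0, -33.0, -32.0, -32.0, -32.0, -32.0, -32.0, -31.0, -31.0, -31.0, -30.0, -30.0, -30.0, -30.0, -30.0, -29.0, -29.0, -29.0, -29.0, -29.0, -29.0, -28.0, -28.0, -28.0, -27.0, 26.0, 27.0, 27.0, 27.0, 27.0, 27.0, 27.0, 27.0, 27.0, 28.0, 29.0, 29.0, 29.0, 29.0, 29.0, 30.0, 31.0, 31.0, 31.0, 31.0, 31.0, 32.0, 32.0]
0.02 -44.4 33.1 0.5623 [-44.0, -34.0, -32.0, -32.0, -32.0, -31.0, -31.0, -31.0, -31.0, -30.0, -30.0, -30.0, -30.0, -30.0, -30.0, -30.0, -29.0, -28.0, -28.0, -28.0, 25.0, 26.0, 27.0, 27.0, 27.0, 27.0, 27.0, 28.0, 28.0, 29.0, 29.0, 29.0, 30.0, 30.0, 30.0, 31.0, 31.0, 33.0, 33.0]
```

View pics/w11.png

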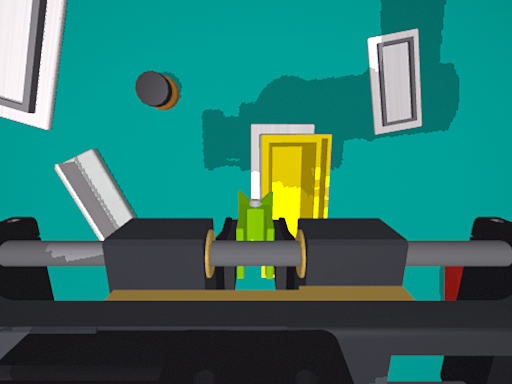

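move_arm(
  series=[
    [[-0.11, -0.16, 0, 0.14, 0.14, 0.03, 0], [0, 0, 0, 0, 0, 0, 0], [0, 0, 0, 0, 0, 0, 0]],
  ],
)

```text
time_s: 32.45
tcp_pos: [0.4877, -0.1785, 0.2784]
ee_rot: [[0.002, 0.177, 0.984], [-0.001, 0.984, -0.177], [-1.0, -0.0, 0.002]]
wrist_force: [-0.4, -0.3, -0.7]
gripper_width: 0.228
```

```bash
python3 - <<'E'
from h import *
st()
E
```

```text
t 32.45 tcp [ 0.4877 -0.1785  0.2784] jawyaw 79.81 x [ 0.002 -0.001 -1.   ] F [-0.4 -0.3 -0.7] M [-0.04 -0.01  0.01] w 19.9 j [ -2.  12. -16.   0. -62. -98.]
```

move_arm(
  series=[
    [[0, 0, 0, -0.01, 0, -0.25, 0], [0, 0, 0, 0, 0, -0.2, 0], [0, 0, 0, 0, 0, 0, 0], [0, 0, 0, 0, 0, 0, 0]],
  ],
)

```text
time_s: 32.95
tcp_pos: [0.4864, -0.1784, 0.2485]
ee_rot: [[-0.0, 0.177, 0.984], [-0.0, 0.984, -0.177], [-1.0, -0.0, 0.0]]
wrist_force: [-1.1, 0.6, -0.3]
gripper_width: 0.223
```

```bash
python3 - <<'E'
from h import *
st()
meas("w12","wrist",["clip","tray_yellow"])
meas("s12","scene",["clip","tray_yellow"])
p=cv2.imread("pics/s12.png");cv2.imwrite("pics/s12c.png",cv2.resize(p[150:260,160:300],None,fx=5,fy=5,interpolation=2))
p=cv2.imread("pics/w12.png");cv2.imwrite("pics/w12c.png",cv2.resize(p[100:320,160:400],None,fx=2.5,fy=2.5,interpolation=2))
E
```

```text
t 32.95 tcp [ 0.4864 -0.1784  0.2485] jawyaw 79.81 x [-0. -0. -1.] F [-1.1  0.6 -0.3] M [-0.01 -0.05  0.03] w 19.4 j [ -2.  14. -18.   0. -58. -98.]
wrist clip 0.98 [258.2, 221.2] [0.138  0.1719 0.2105] [ 485.5 -178.1] [30.4 19.9] -10.7
wrist tray_yellow 0.95 [291.6, 168.8] [0.0605 0.0877 0.1266] [ 492.7 -149.9] [140.   62.2] -9.6
scene clip 0.68 [214.9, 197.2] [0.1359 0.168  0.2086] [ 495.  -177.3] [24.9 16.5] -52.5
scene tray_yellow 0.65 [225.8, 205.0] [0.0616 0.1073 0.1288] [ 505.5 -165.1] [145.9 133.4] -47.2
scene tray_yellow 0.65 [224.5, 236.4] [0.0034 0.0084 0.0172] [ 496.9 -178.3] [161.6  75.9] 11.3
```

View pics/s12c.png

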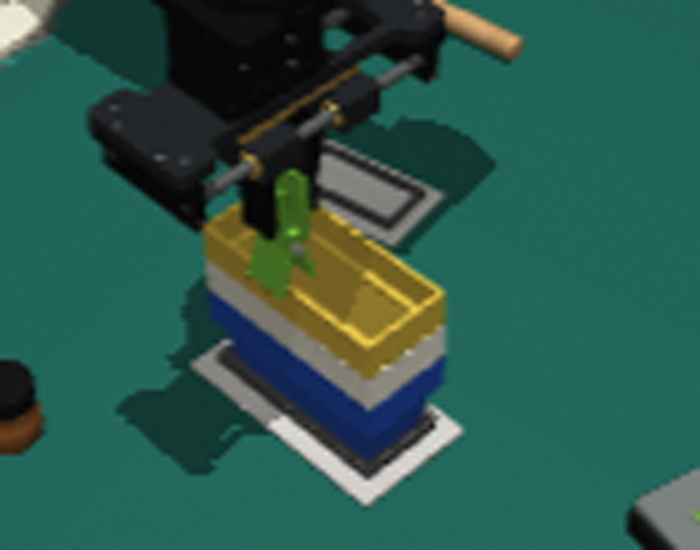

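View pics/w12c.png

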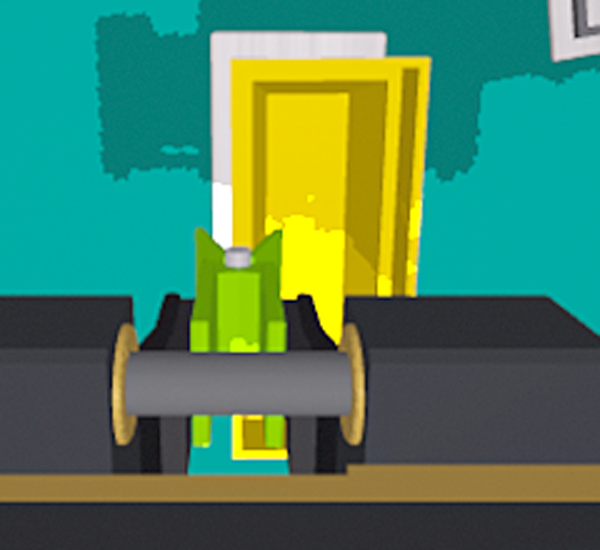

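The clip straddles the wall, pin over the -y rim, jaws on either side. Pushing down about 23 mm.

move_arm(
  series=[
    [[0, 0, 0, 0, -0.01, -0.15, 0], [0, 0, 0, 0, 0, -0.15, 0], [0, 0, 0, 0, 0, -0.1, 0], [0, 0, 0, 0, 0, 0, 0], [0, 0, 0, 0, 0, 0, 0]],
  ],
)

```text
time_s: 33.88
tcp_pos: [0.4863, -0.1789, 0.223]
ee_rot: [[0.0, 0.177, 0.984], [-0.0, 0.984, -0.177], [-1.0, -0.0, 0.0]]
wrist_force: [-0.3, -0.6, -0.9]
gripper_width: 0.224
```

```bash
python3 - <<'E'
from h import *
st()
E
```

```text
t 33.88 tcp [ 0.4863 -0.1789  0.223 ] jawyaw 79.8 x [ 0. -0. -1.] F [-0.3 -0.6 -0.9] M [-0.02 -0.02 -0.02] w 19.5 j [ -2.  15. -20.   0. -54. -98.]
```

No contact force, jaws about 18 mm below the rim. Release gently.

move_arm(
  series=[
    [[0, 0, 0, 0, 0, 0, 0.3], [0, 0, 0, 0, 0, 0, 0.4], [0, 0, 0, 0, 0, 0, 0.5], [0, 0, 0, 0, 0, 0, 0.6], [0, 0, 0, 0, 0, 0, 0.8], [0, 0, 0, 0, 0, 0, 1], [0, 0, 0, 0, 0, 0, 1]],
  ],
)

```text
time_s: 34.75
tcp_pos: [0.4869, -0.1791, 0.2241]
ee_rot: [[0.003, 0.177, 0.984], [-0.001, 0.984, -0.177], [-1.0, -0.0, 0.003]]
wrist_force: [0.4, 1.4, -0.6]
gripper_width: 0.858
```

```bash
python3 - <<'E'
from h import *
st()
meas("w13","wrist",["clip","tray_yellow"])
meas("s13","scene",["clip","tray_yellow"])
p=cv2.imread("pics/s13.png");cv2.imwrite("pics/s13c.png",cv2.resize(p[150:260,160:300],None,fx=5,fy=5,interpolation=2))
p=cv2.imread("pics/w13.png");cv2.imwrite("pics/w13c.png",cv2.resize(p[100:320,160:400],None,fx=2.5,fy=2.5,interpolation=2))
E
```

```text
t 34.75 tcp [ 0.4869 -0.1791  0.2241] jawyaw 79.82 x [ 0.003 -0.001 -1.   ] F [ 0.4  1.4 -0.6] M [-0.01  0.05 -0.  ] w 74.6 j [ -2.  15. -20.   0. -54. -98.]
wrist clip 0.88 [257.7, 226.2] [0.1451 0.1583 0.1855] [ 485.2 -178.3] [47.2 29.9] 79.9
wrist tray_yellow 0.65 [301.1, 177.0] [0.0607 0.0965 0.1266] [ 491.6 -149.9] [137.8  62.7] -10.5
scene clip 0.67 [213.8, 204.8] [0.1079 0.1363 0.1828] [ 487.6 -201. ] [17.5  4.4] -0.3
scene clip 0.59 [216.2, 197.6] [0.1148 0.1553 0.184 ] [ 485.3 -178.8] [45.  28.1] 80.9
scene tray_yellow 0.77 [229.3, 206.9] [0.0626 0.1076 0.1275] [ 508.6 -153.1] [111.   66.4] -10.6
```

View pics/s13c.png

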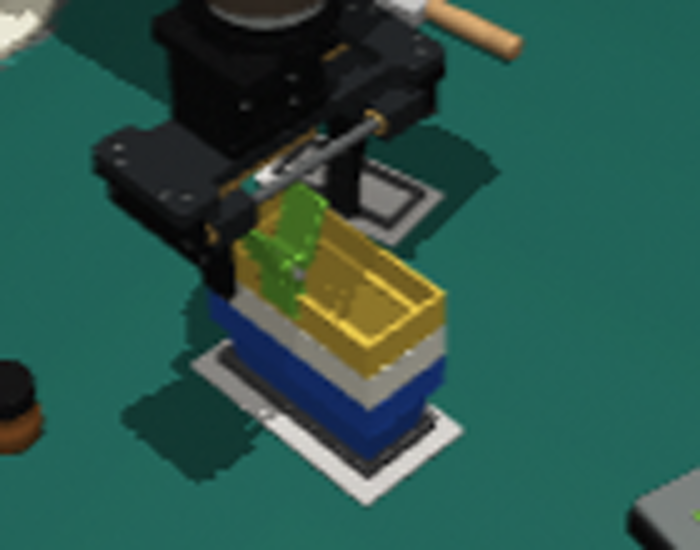

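View pics/w13c.png

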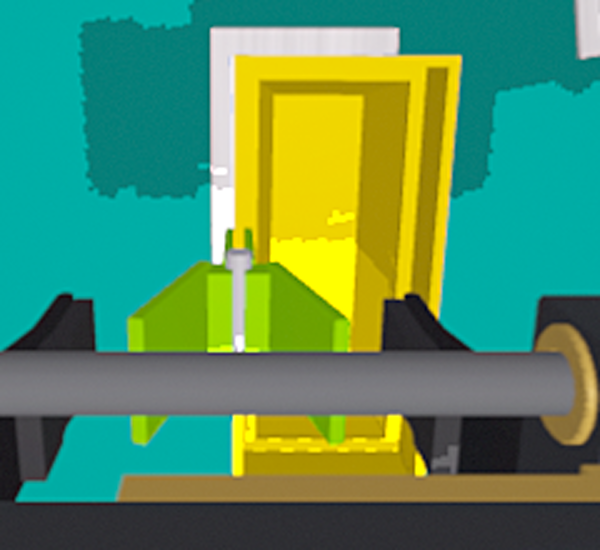

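The clip grips the wall, upright, and is clear of the fingers. Rise and back off.

move_arm(
  series=[
    [[0, 0, 0, 0, 0, 0, 1], [0, 0, 0, 0, 0, 0.3, 1], [0, 0, 0, 0, 0, 0.6, 1], [0, 0, 0, 0, 0, 0.8, 1], [0, 0, 0, 0, 0.5, 0.3, 1], [0, 0, 0, 0, 0.9, 0, 1], [0, 0, 0, 0, 0.9, 0, 1], [0, 0, 0, 0, 0.5, 0, 1], [0, 0, 0, 0, 0, 0, 1], [0, 0, 0, 0, 0, 0, 1]],
  ],
)

```text
time_s: 36.3
tcp_pos: [0.4855, -0.007, 0.3479]
ee_rot: [[0.003, 0.179, 0.984], [0.001, 0.984, -0.179], [-1.0, 0.001, 0.003]]
wrist_force: [-1.2, -0.4, -0.5]
gripper_width: 0.999
```

```bash
python3 - <<'E'
from h import *
st()
meas("t14","top",["clip","tray_yellow","tray_red","jar"])
meas("s14","scene",["clip","tray_yellow","tray_white","tray_blue","tray_red"])
p=cv2.imread("pics/s14.png");cv2.imwrite("pics/s14c.png",cv2.resize(p[150:260,160:300],None,fx=5,fy=5,interpolation=2))
E
```

```text
t 36.3 tcp [ 0.4855 -0.007   0.3479] jawyaw 79.7 x [ 0.003  0.001 -1.   ] F [-1.2 -0.4 -0.5] M [-0.04 -0.03 -0.02] w 86.9 j [  18.    6.  -13.    0.  -71. -119.]
top tray_yellow 0.61 [290.8, 194.4] [0.0571 0.0729 0.1253] [ 492.5 -149.8] [138.8  61.1] -10.6
top tray_red 0.77 [224.5, 139.5] [0.0161 0.0448 0.0689] [646.   83.9] [294.9  79.6] 7.2
top jar 0.49 [145.9, 156.6] [0.0256 0.0863 0.1291] [655.3 379.1] [23.6 22.1] 44.4
top jar 0.48 [329.9, 241.9] [0.0165 0.0433 0.0494] [ 348.5 -279.7] [35.9 32.2] 87.2
scene clip 0.83 [215.1, 199.5] [0.1135 0.1565 0.1857] [ 484.8 -178. ] [48.2 31.5] 77.5
scene clip 0.7 [306.1, 259.0] [0.0091 0.0306 0.0344] [ 761.  -115.3] [108.5  77.2] -22.9
scene tray_yellow 0.83 [225.8, 205.8] [0.0674 0.1106 0.1287] [ 490.  -159.8] [145.   85.1] -9.1
scene tray_yellow 0.53 [223.6, 234.5] [0.0029 0.0083 0.0169] [ 492.2 -151. ] [158.5  84.6] -11.1
scene tray_white 0.85 [224.8, 218.7] [0.0741 0.0884 0.1032] [ 499.1 -177.1] [150.9  54.7] 13.5
scene tray_blue 0.63 [226.8, 228.0] [0.0156 0.0549 0.0749] [ 505.  -180.7] [134.9  49.9] 14.5
scene tray_blue 0.4 [214.8, 198.6] [0.1155 0.1571 0.1854] [ 484.8 -178. ] [48.2 31.5] 77.5
scene tray_blue 0.32 [350.8, 175.6] [0.0073 0.0733 0.1368] [727.3 237.3] [45.7 44.8] -55.6
scene tray_red 0.81 [327.7, 205.0] [0.005  0.0498 0.0695] [720.   91.9] [141.3  69.2] -2.3
```

View pics/s14c.png

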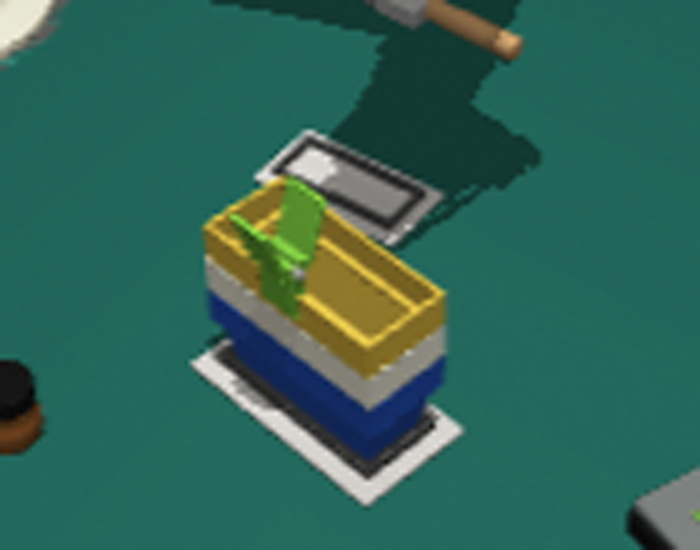

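View pics/t14.png

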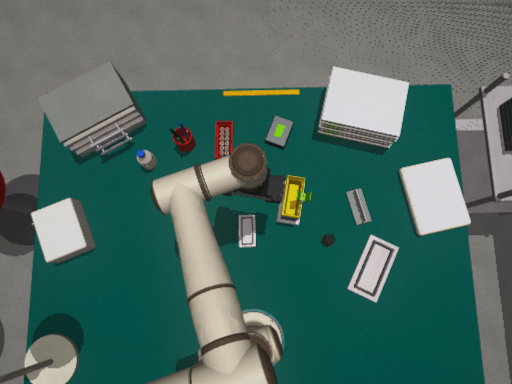

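```bash
python3 - <<'E'
from h import *
a=np.radians(-10);c=np.array([.492,-.150])
for n,cm in [("s14","scene"),("t14","top")]:
    W=cloud(np.load(n+"_d.npy"),cm).reshape(-1,3);q=W[:,:2]-c
    u=q@[np.cos(a),np.sin(a)];v=q@[-np.sin(a),np.cos(a)]
    for nm,m in [("-y",(abs(v+.0295)<.003)&(abs(u-.045)<.02)),("+y",(abs(v-.0295)<.003)&(abs(u)<.06)),("+x",(abs(u-.0685)<.003)&(abs(v)<.025)),("-x",(abs(u+.0685)<.003)&(abs(v)<.025))]:
        z=W[m&(W[:,2]>.11)&(W[:,2]<.14),2]; print(cm,nm,len(z),np.percentile(z,75).round(4) if len(z) else '')
st(); r.finish_job()
E
```

```text
scene -y 45 0.1259
scene +y 93 0.125
scene +x 64 0.1258
scene -x 47 0.1257
top -y 13 0.1252
top +y 36 0.127
top +x 27 0.1244
top -x 21 0.1246
t 36.85 tcp [ 0.4856 -0.0069  0.3479] jawyaw 79.66 x [ 0.003  0.001 -1.   ] F [ 0.7 -0.2 -0.3] M [-0.06 -0.02  0.01] w 86.6 j [  18.    6.  -13.    0.  -71. -119.]
the job is handed in; nothing more can be done
```

The job is finished and handed in at 36.9 s. The blue tray is in the 160 x 84 mm cradle, with white nested in it and yellow nested in white. The green clip is upright on the yellow tray's -y long wall, near mid-length.

**Last checks:**
- **Nesting:** The yellow rim is level all round, at 124–127 mm against 126 expected. White's rim measured 101 mm right after nesting, against 100 expected. Each nesting ended in firm contact (16–17 N) at the expected height.
- **Clip:** Its top stands at 185 mm, so the jaws reach about 18 mm below the rim, one inside and one outside. It stayed put after release.
- **Forces and clearance:** The highest contact force I read was about 19 N. The arm ended clear of everything.
- **Bystanders:** The red tray and the jar read where they were at the start, and nothing else was touched on the way.

**Disagreements:** In the last top picture the network missed the clip and merged the red tray with something else. The scene camera found both correctly. I also saw some low-confidence wrong labels and ignored them.

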